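# Load the hardness tester's specimen magazine

### The arm

A 6-joint arm with a two-finger parallel gripper is mounted at the origin on the work surface. World frame = base frame: x ahead of the robot, y to its left, z up, the work surface at z = 0. Lengths are in mm, angles in rad, forces in N, time in s.
With the tool pointing down it reaches from about 375 to 750 mm from the base axis. Payload 9 kg.
Tool frame: the origin (TCP) lies on the centre line of the jaws, within the pads' length; the fingertips stand 11 mm ahead of it and the grasp point (between the pads) lies 8 mm behind it; z points along the fingers, y is the line along which they close (so a half turn about z gives the same grasp; the last joint's range is limited). The gripper opens to 85 mm and grips with 20 to 120 N. Pads are 22 mm wide; open, the fingers measure 114 mm over their backs; the gripper's body (76 mm by 85 mm) begins 54 mm behind the grasp point. The pads swing forward as they close: fully open they stand 13 mm farther back than shut.
Start: joints at [1.114, 0.104, 0.097, 1.564, 0, 1.353], TCP at [141.924, 583.003, 242.331] pointing down, gripper open.
Joint ranges: [-2.99, 2.99], [-0.84, 1.86], [-1.1, 1.16], [-1.84, 2.11], [-1.51, 1.56], [-3.14, 3.14]. Speed limits (rad/s): [2.22, 2.22, 2.57, 3.14, 3.14, 3.14].

### API

Orientations are given as a rotation vector (axis times angle).
In Python, from workcell import * gives the robot as it stands.
- The arm moves only by the tool servo_tool, never from a script. Its argument "series" is a list of rows, each a list of 6 numbers: the shift along the tool's x, y, z in mm, then the turn, a rotation vector about the tool's x, y, z in rad. A call has 1 to 20 rows; each row shifts and turns the commanded pose from where the row before left it, along the tool's axes as they then stand; what a row does not reach is not made up. A row lasts 1/8 s, in which the tool goes at most 62.5 mm and 10.7 degrees, less where a joint would pass 70% of its speed; a pose out of reach is approached as far as the arm can. A call with a gripper value outside its range is refused whole. "grip" is the finger opening in mm, from 0 to 85.4, set as the call begins (left out, the last holds). The fingers move at their own pace and stop on an object; the grip force is fixed at half the most. Time passes only in rows, so rows that do not move let the fingers close. It gives the time, the measured TCP pose, the force, the opening and the grip force at its end, in the units of the state.
- read_state(): the state, without advancing time (a new reading comes with each control period).
- grab_frame(name): name is "scene" or "top" or "wrist"; returns (picture, depth): 480x640x3 uint8, blue, green, red; 480x640 float32, mm along the optical axis (not along the pixel's ray), 0 where there is no reading.
- calibration(name): a dict with "vertical_fov" (degrees; the focal length in pixels is half the picture's height over the tangent of half this angle, whatever the lens; pixels are square), "cx", "cy" (the principal point, pixels), "extrinsics" (4x4, takes a point from camera to world coordinates). Camera axes: x right, y down, z forward; pixel columns grow to the right and rows downward; lengths in mm; the calibration is good to about 2 mm. A picture is of the moment at which its call begins: read the wrist's pose just before it. calibration takes no time and is no camera call; for the wrist camera it gives the pose at the moment of the call.
- job_done(): hands the job in; it is judged then, once.
The state is a dict: "time": time; "qpos": joint angles; "dq": joint speeds; "tau": joint torques, N m; "tcp_pos": TCP position; "ee_rot": TCP orientation; "wrist_force": force on the tool from outside, world axes, zero at the start; "torque": the same for the moment, N m; "finger_gap": opening from 0.0 (shut) to 1.0 (fully open); "gripper_force": force on a finger pad.
Only numpy, scipy, OpenCV 4.12 (cv2) and the standard library are available. Lean on these libraries where they do the work, as an engineer would, in place of code of your own. Each camera call takes 0.05 s, during which the arm holds its last target. There are 200 camera calls.

### The job

Load the hardness tester: first throw the feed lever into the red notch, then take the tested bar with the orange ends out of the magazine and lay it flat in the small grey tray, and seat every plain 80 mm bar fully home in a slot of the magazine, one to a slot, leaving the shorter and longer look-alike bars and the other things on the bench where they lie. With the bars in and the lever still on red, swing the hold-down bail shut until it rests in its yellow catches, and only then throw the lever over to the green notch and let go.

Things in the scene. Friction and masses are not known exactly. Their poses are not given: they have to be found in the camera images.
- magazine: Fixed specimen magazine: white plate 100 (x) x 252 (y) x 6 mm, with blue rails and end walls up to z = 16 mm. Origin: centre of underside. Four slots along its x, each 88 x 33 mm, at y = -90, -30, 30, 90 mm, floor at z = 6 mm (centre of a seated bar: x = 0, z = 20). Grey hinge posts 50 mm high at x = 60, y = +/-121; two yellow catch forks 47 mm high in front at x = -55, y = +/-36.
- bail (a joint): Hold-down bail, rad: 0 = closed, level over the bars, its two stems in the yellow forks; grows as it swings up and back, away from the robot; stop at 2.15. A U of 8 mm steel rod, 224 mm wide, cross-bar 80 mm from the hinge, and two stems 72 mm apart out to a grip 152 mm from the hinge. The hinge is stiff (0.16 Nm): it stays where left.
- bail_grip (a point): Middle of the bail's red grip, a round bar 14 mm in diameter and 86 mm long (64 mm clear between the stems), parallel to the magazine's y axis. Moves with the bail.
- bail_hinge (a point): Middle of the bail's hinge axis, which runs along the magazine's y: 62 mm behind (+x of) the magazine's origin and 42 mm above the bench. When closed the grip is 152 mm from here towards the magazine's -x, at the same height.
- console: Feed console fixed to the bench: white box 140 (x) x 100 (y) x 45 mm with a black top plate. Origin: centre of its underside; the lever points to its -x (front) when centred.
- feed_lever (a joint): Angle of the feed lever about its upright pivot, rad: 0 = straight to the console's front (-x), positive anticlockwise seen from above, stops at +/-0.75. The notches are at -0.5 and +0.5 (which of them is red and which green varies); friction (about 0.12 Nm) keeps it where it is left.
- lever_pivot (a point): On the lever's pivot axis, the console's centre, 57 mm above the bench.
- lever_knob (a point): Middle of the lever's black knob, an upright cylinder 24 mm in diameter and 32 mm high (51 to 83 mm above the bench), 90 mm from the pivot, overhanging the console's front edge by about 10 to 20 mm. Moves with the lever.
- lever_pointer (a point): Point on the steel lever arm (9 mm wide), 58 mm from the pivot, that lies straight above a notch's mark when the lever is in that notch. Moves with the lever.
- red_notch: Red round mark, 22 mm in diameter, flat on the console's top, 58 mm from the pivot: the notch for loading. Origin at its centre.
- green_notch: Green round mark, 22 mm in diameter, flat on the console's top, 58 mm from the pivot: the notch for feeding. Origin at its centre.
- bar_a: Plain aluminium test bar of the right size, 80 mm long (its x axis), square section 28 x 28 mm. Origin: its centre, 14 mm from every long face. May be absent (None).
- bar_b: Plain aluminium test bar of the right size, 80 mm long (its x axis), square section 28 x 28 mm. Origin: its centre, 14 mm from every long face. May be absent (None).
- bar_c: Plain aluminium test bar of the right size, 80 mm long (its x axis), square section 28 x 28 mm. Origin: its centre, 14 mm from every long face. May be absent (None).
- bar_d: Plain aluminium test bar of the right size, 80 mm long (its x axis), square section 28 x 28 mm. Origin: its centre, 14 mm from every long face. May be absent (None).
- tested_a: Tested bar with orange ends, 80 mm long (its x axis), 28 x 28 mm section, left in a slot of the magazine. Origin: its centre. Exactly one of tested_a and tested_b is there; the other is absent (None).
- tested_b: Tested bar with orange ends, 80 mm long (its x axis), 28 x 28 mm section, left in a slot of the magazine. Origin: its centre. Exactly one of tested_a and tested_b is there; the other is absent (None).
- tray: Fixed grey open tray for the tested bar, 108 (x) x 54 (y) x 14 mm outside, walls and floor 4 mm thick. Origin: centre of its underside.
- short_bar: Look-alike aluminium bar, 56 mm long (its x axis), section 28 x 28 mm: wrong size. Origin: its centre.
- long_bar: Look-alike aluminium bar, 108 mm long (its x axis), section 28 x 28 mm: wrong size. Origin: its centre.
- mouse: Bystander: black computer mouse on a grey pad, 105 x 62 x 34 mm. Origin: centre of its underside.
- bottle: Bystander: clear bottle with a blue cap, 56 mm in diameter, 125 mm high. Origin: centre of its underside.
- caliper: Bystander: digital caliper lying flat, 200 mm long, 12 mm high. Origin: centre of its underside.
There are look-alikes about, which are no part of the job. Leave any black or blue look-alike of the bar_b alone.

How it is judged:
By the outcome, as a careful person would: the job done as asked, in the order asked, and still so for the second after the job is handed in, with the robot touching nothing.
Of tested_a, tested_b only 1 to 1 are there at a start; the rules pass over those that are not, and their reading is None.
Of bar_a, bar_b, bar_c, bar_d only 2 to 4 are there at a start; the rules pass over those that are not, and their reading is None.
At some moment in a run one of bar_a, bar_b, bar_c, bar_d may be knocked a few centimetres aside while the robot is not near it.
Once in a run the grip may slacken for a moment while it holds something.
It also fails if it takes over 210 s, if anything falls off the work surface, if the arm or the gripper's body presses on something with over 40 N, if the wrist force passes 120 N, or if a joint passes its speed limit or range.

## Working session

There is one attempt and no reset: what is moved stays moved. The work goes in short steps, Python scripts to look and compute and a tool call to move; the robot and the scene stay as the last step left them, time stands still between calls to the robot, and variables do not carry over. Pictures are saved under pics/ and viewed, at most 14 in all, crops included, and the job is handed in when it is done.

Besides the shell and the picture viewer there is one more tool, called after ">>>" as name(argument=value, ...) on one line, values as JSON. servo_tool: Moves the arm, as the interface text tells. Its arguments: {"type":"object","properties":{"series":{"type":"array"},"grip":{"type":"number"}},"required":["series"]}

```bash
ls; mkdir -p pics; cat > h.py <<'E'
from workcell import *
import numpy as np, cv2
from scipy.spatial.transform import Rotation as R
def cam(n):
    c=calibration(n); f=240/np.tan(np.radians(c["vertical_fov"])/2)
    return f,c["cx"],c["cy"],np.array(c["extrinsics"])
def ray(n,uv,z,c=None):
    f,cx,cy,E=c or cam(n)
    uv=np.atleast_2d(uv).astype(float)
    d=np.c_[(uv[:,0]-cx)/f,(uv[:,1]-cy)/f,np.ones(len(uv))]@E[:3,:3].T
    o=E[:3,3]; return o+d*((z-o[2])/d[:,2])[:,None]
def proj(n,P,c=None):
    f,cx,cy,E=c or cam(n)
    q=(np.atleast_2d(P)-E[:3,3])@E[:3,:3]
    return np.c_[f*q[:,0]/q[:,2]+cx,f*q[:,1]/q[:,2]+cy]
def cloud(n,dep,c=None):
    f,cx,cy,E=c or cam(n)
    v,u=np.mgrid[:480,:640]
    p=np.stack([(u-cx)/f*dep,(v-cy)/f*dep,dep],-1)
    return p@E[:3,:3].T+E[:3,3]
E
python3 - <<'E'
from h import *
for n in("top","scene"):
    im,d=grab_frame(n); cv2.imwrite(f"pics/{n}0.png",im); np.save(f"{n}0.npy",d); print(n,calibration(n))
s=read_state();print(s)
E
```

```text
pics
top {'vertical_fov': 55.491240299681536, 'cx': 316.42610326625135, 'cy': 239.702968358838, 'extrinsics': array([[-2.59021122e-02, -9.97235218e-01,  6.96491284e-02,
         4.70362120e+02],
       [-9.99662639e-01,  2.59729663e-02,  1.11743866e-04,
         1.41463205e+02],
       [-1.92042939e-03, -6.96227372e-02, -9.97571545e-01,
         1.32459459e+03],
       [ 0.00000000e+00,  0.00000000e+00,  0.00000000e+00,
         1.00000000e+00]])}
scene {'vertical_fov': 53.374472443192325, 'cx': 317.99571316149013, 'cy': 238.70719681767014, 'extrinsics': array([[-7.44565109e-01,  4.41607672e-01, -5.00605097e-01,
         1.22797532e+03],
       [ 6.67549790e-01,  4.92867470e-01, -5.58085061e-01,
         8.54219734e+02],
       [ 2.77322822e-04, -7.49709491e-01, -6.61767030e-01,
         9.34076648e+02],
       [ 0.00000000e+00,  0.00000000e+00,  0.00000000e+00,
         1.00000000e+00]])}
{'time': 0.1, 'qpos': array([ 1.11426775e+00,  1.04650663e-01,  9.65274432e-02,  1.56388546e+00,
       -4.86021253e-06,  1.35307541e+00]), 'dq': array([-0.00144967, -0.00085207,  0.00280418, -0.0005646 , -0.00256362,
        0.00091855]), 'tau': array([ 7.92503793e-03, -5.58208036e+01,  5.04720032e+01,  1.30827582e-02,
       -1.84544951e-04, -2.86504883e-05]), 'tcp_pos': array([141.8009936 , 582.70682295, 241.58280008]), 'ee_rot': array([-3.74180187e-01, -3.11882985e+00,  1.79946367e-03]), 'wrist_force': array([ 0.48470269, -0.45889099, -0.7976843 ]), 'torque': array([-0.00752431,  0.07504979,  0.00178237]), 'gripper_force': 0.0, 'finger_gap': 1.0030316620082182}
```

View pics/top0.png

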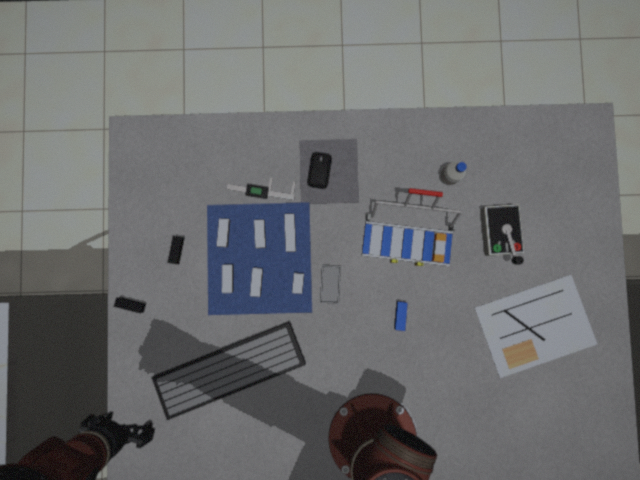

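View pics/scene0.png

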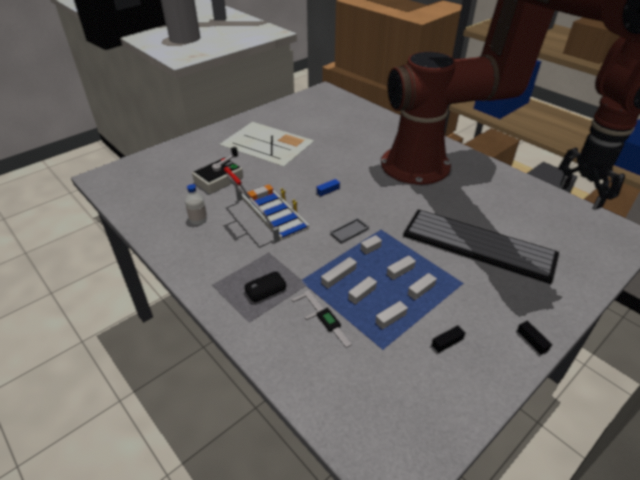

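The top view shows bars on the blue mat. Candidates for a plain bar are (223,233), (259,234), (227,279) and (256,282). The look-alikes are the long bar (290,232), the short bar (298,283), the black ones at (176,249) and (130,304), and the blue one at (401,315). The tested bar is at (441,248), the tray at (330,283), the bail is open at (425,192), and the console is at (503,230) with green at (497,246) and red at (517,246). I'll measure these and check a close crop.

```bash
python3 - <<'E'
from h import *
im=cv2.imread("pics/top0.png"); d=np.load("top0.npy"); c=cam("top")
hsv=cv2.cvtColor(im,cv2.COLOR_BGR2HSV)
def blobs(m,z,name,lo=20,hi=3000):
    cs,_=cv2.findContours(m.astype(np.uint8)*255,cv2.RETR_EXTERNAL,cv2.CHAIN_APPROX_NONE)
    for k in cs:
        a=cv2.contourArea(k)
        if lo<a<hi:
            P=ray("top",k[:,0],z,c)[:,:2].astype(np.float32)
            r=cv2.minAreaRect(P); M=cv2.moments(k); uv=(M['m10']/a,M['m01']/a)
            print(name,np.round(uv,0),np.round(ray("top",[uv],z,c)[0,:2]),"rect",np.round(r[0]),np.round(r[1]),round(r[2],1))
H,S,V=cv2.split(hsv)
box=np.zeros(H.shape,bool);box[195:320,200:320]=1
blobs((S<70)&(V>120)&box,28,"bar",60)
b2=np.zeros(H.shape,bool);b2[150:310,350:540]=1
blobs((H>5)&(H<22)&(S>120)&b2,34,"orange",4)
blobs(((H<5)|(H>172))&(S>120)&b2,45,"red",4)
blobs((H>45)&(H<85)&(S>100)&b2,46,"green",4)
blobs((H>22)&(H<35)&(S>100)&b2,47,"yellow",2)
p=cloud("top",d,c)
for uv in[(223,233),(330,283),(330,265),(425,192),(503,230),(517,260),(240,250)]: print(uv,np.round(p[uv[1],uv[0]]))
A=cv2.resize(im[190:320,200:345],None,fx=5.4,fy=5.4,interpolation=cv2.INTER_CUBIC)[:600]
cv2.imwrite("pics/cropA.png",A[:,:783])
B=cv2.resize(im[150:290,350:540],None,fx=4.2,fy=4.2,interpolation=cv2.INTER_CUBIC)
cv2.imwrite("pics/cropB.png",B)
E
```

```text
bar [297. 283.] [438. 198.] rect [438. 198.] [26. 56.] 82.9
bar [255. 282.] [446. 317.] rect [445. 318.] [28. 80.] 83.8
bar [226. 279.] [457. 399.] rect [457. 400.] [28. 76.] 88.5
bar [203. 266.] [494. 466.] rect [492. 465.] [17. 74.] 89.5
bar [259. 233.] [584. 305.] rect [584. 306.] [78. 28.] 2.3
bar [222. 232.] [590. 410.] rect [590. 411.] [28. 76.] 84.1
bar [289. 232.] [585. 218.] rect [585. 219.] [ 29. 103.] 88.8
bar [284. 197.] [687. 232.] rect [683. 240.] [75. 17.] 88.5
orange [438. 258.] [ 500. -200.] rect [ 500. -201.] [28. 17.] 87.5
orange [440. 237.] [ 560. -208.] rect [ 560. -209.] [29. 14.] 88.5
red [518. 246.] [ 527. -422.] rect [ 527. -422.] [14. 23.] 86.8
red [425. 192.] [ 686. -170.] rect [ 686. -170.] [94. 13.] 81.8
green [497. 248.] [ 524. -363.] rect [ 525. -364.] [23. 20.] 88.5
yellow [419. 264.] [ 485. -143.] rect [ 485. -143.] [17.  8.] 88.5
yellow [394. 261.] [495. -73.] rect [495. -72.] [14.  8.] 70.0
(223, 233) [587. 408.  26.]
(330, 283) [437. 106.   5.]
(330, 265) [488. 105.  14.]
(425, 192) [ 663. -134.  189.]
(503, 230) [ 572. -377.   62.]
(517, 260) [ 488. -401.   85.]
(240, 250) [539. 364.   2.]
```

View pics/cropB.png

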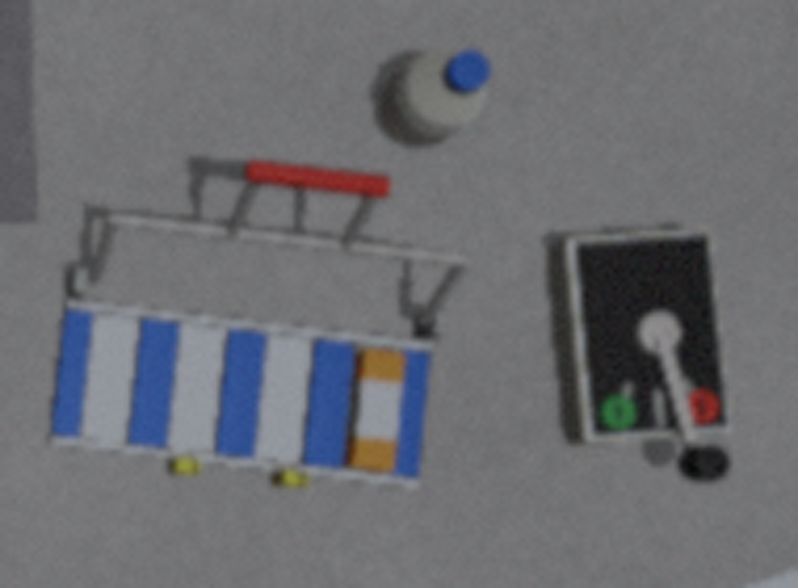

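Crop B confirms it: the magazine has its tested bar in the −y end slot, the bail leans back, and the lever sits between centre and red, with red on −y. The bar lengths single out four 80 mm bars. I'll work out the wrist camera geometry and swing towards the console.

```bash
cat >> h.py <<'E'
def pose():
    s=read_state(); return s["tcp_pos"],R.from_rotvec(s["ee_rot"]).as_matrix()
def yaw(M): return np.arctan2(-M[0,1],M[1,1])   # tool y dir relative to world +y (deviation, ccw)
def down(y): # tool pointing down with tool y = world y rotated by y
    return np.array([[-np.cos(y),-np.sin(y),0],[-np.sin(y),np.cos(y),0],[0,0,-1]])
def go(p,y,P=None,M=None):
    """first the turn (rotvec, tool), then shift in turned tool axes"""
    if P is None: P,M=pose()
    D=down(y); t=R.from_matrix(M.T@D).as_rotvec()
    s=D.T@(np.array(p)-P)
    print("turn",np.round(t,4),"shift",np.round(s,1),"rows>=",round(np.linalg.norm(s)/62.5,1)); return np.array(p,float),D
def st():
    s=read_state(); print("t",round(s["time"],2),"tcp",np.round(s["tcp_pos"],1),"yaw",round(yaw(R.from_rotvec(s["ee_rot"]).as_matrix()),4),"F",np.round(s["wrist_force"],1),"gap",round(s["finger_gap"]*85.4,1),"gf",round(s["gripper_force"],1),"q",np.round(s["qpos"],2))
E
python3 - <<'E'
from h import *
P,M=pose(); f,cx,cy,E=cam("wrist")
print("cam in tool",np.round(M.T@(E[:3,3]-P),1)); print(np.round(M.T@E[:3,:3],3),f,cx,cy)
st()
a=go([430,350,300],-.1); a=go([480,-100,300],-.13,*a); go([470,-260,330],-.13,*a)
E
```

```text
cam in tool [  72.7   -0.5 -131.6]
[[ 0.001 -0.957 -0.289]
 [ 1.     0.     0.001]
 [-0.001 -0.289  0.957]] 418.26042235093485 319.26630757011407 233.45415985046836
t 0.1 tcp [141.8 582.7 241.6] yaw -0.2388 F [ 0.5 -0.5 -0.8] gap 85.7 gf 0.0 q [ 1.11  0.1   0.1   1.56 -0.    1.35]
turn [-0.0012 -0.0003 -0.1388] shift [-310.  -202.8  -58.4] rows>= 6.0
turn [0.   0.   0.03] shift [-107.9 -439.7    0. ] rows>= 7.2
turn [0. 0. 0.] shift [ -10.8 -159.9  -30. ] rows>= 2.6
```

>>> servo_tool(series=[[0,0,0,0,0,-0.139],[-44,-29,-8,0,0,0],[-44,-29,-8,0,0,0],[-44,-29,-8,0,0,0],[-44,-29,-8,0,0,0],[-44,-29,-8,0,0,0],[-45,-29,-9,0,0,0],[-45,-29,-9,0,0,0],[0,0,0,0,0,0.03],[-12,-49,0,0,0,0],[-12,-49,0,0,0,0],[-12,-49,0,0,0,0],[-12,-49,0,0,0,0],[-12,-49,0,0,0,0],[-12,-49,0,0,0,0],[-12,-49,0,0,0,0],[-12,-49,0,0,0,0],[-12,-48,0,0,0,0]])

```text
time: 2.35
tcp_pos: [480.1, -100.9, 300.0]
ee_rot: [-0.203, -3.135, -0.001]
wrist_force: [-0.1, 0.4, -1.4]
finger_gap: 1.0
gripper_force: 0.0
```

>>> servo_tool(series=[[-3,-40,-8,0,0,0],[-3,-40,-8,0,0,0],[-3,-40,-7,0,0,0],[-2,-40,-7,0,0,0],[0,0,0,0,0,0],[0,0,0,0,0,0]])

```text
time: 3.1
tcp_pos: [470.6, -259.2, 329.9]
ee_rot: [-0.203, -3.135, -0.002]
wrist_force: [1.3, 0.7, 0.7]
finger_gap: 0.998
gripper_force: 0.0
```

```bash
python3 - <<'E'
from h import *
st(); c=cam("wrist"); im,d=grab_frame("wrist"); cv2.imwrite("pics/w1.png",im); np.savez("w1.npz",d=d,c=np.array(c[3]),k=c[:3])
E
```

```text
t 3.1 tcp [ 470.6 -259.2  329.9] yaw -0.1296 F [1.3 0.7 0.7] gap 85.3 gf 0.0 q [-0.75 -0.05  0.1   1.72  0.   -0.62]
```

View pics/w1.png

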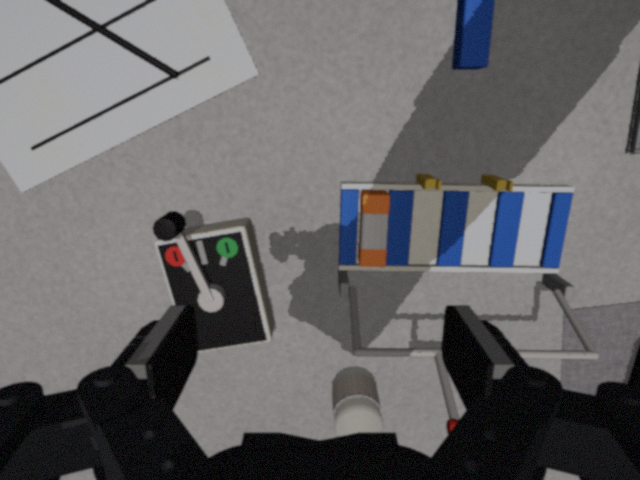

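The wrist view shows the console with red at (175,256), green at (227,247), the hub at (210,299) and the knob at (170,226). The magazine corners are at about (342,184), (574,189), (338,270) and (560,273), with the tested bar at (374,230).

```bash
python3 - <<'E'
from h import *
im=cv2.imread("pics/w1.png"); z=np.load("w1.npz"); c=(*z["k"],z["c"]); d=z["d"]
H,S,V=cv2.split(cv2.cvtColor(im,cv2.COLOR_BGR2HSV))
def cen(m,zz,box,name):
    x0,y0,x1,y1=box; b=np.zeros(H.shape,np.uint8); b[y0:y1,x0:x1]=m[y0:y1,x0:x1]
    k=max(cv2.findContours(b,cv2.RETR_EXTERNAL,cv2.CHAIN_APPROX_NONE)[0],key=cv2.contourArea)
    P=ray("",k[:,0],zz,c)[:,:2].astype(np.float32); r=cv2.minAreaRect(P)
    print(name,np.round(r[0],1),np.round(r[1],1),round(r[2],1),"circ",np.round(cv2.minEnclosingCircle(P)[0],1)); return np.array(r[0])
red=cen((((H<5)|(H>172))&(S>150)).astype(np.uint8),45,(150,230,195,280),"red")
gr=cen(((H>45)&(H<85)&(S>100)).astype(np.uint8),45,(205,225,245,270),"green")
hub=cen(((S<60)&(V>120)).astype(np.uint8),62,(194,284,228,314),"hub(+arm)")
o1=cen(((H>5)&(H<20)&(S>150)).astype(np.uint8),34,(355,180,395,216),"o1")
o2=cen(((H>5)&(H<20)&(S>150)).astype(np.uint8),34,(355,248,395,275),"o2")
print("bar dir",np.arctan2(*(o2-o1)[::-1]),(o1+o2)/2)
kn=cen((V<45).astype(np.uint8),83,(152,208,186,242),"knob")
for n,uv in dict(tl=(342,184),tr=(574,189),bl=(338,270),br=(560,273)).items(): print(n,np.round(ray("",[uv],16,c)[0,:2],1))
for n,uv in dict(hub=(210,299)).items(): print(n,np.round(ray("",[uv],62,c)[0,:2],1))
p=cloud("",d,c)
for uv in[(210,299),(168,230),(374,230),(425,230),(130+305,353),(350,229),(455,426)]: print(uv,np.round(p[uv[1],uv[0]],1))
A=cv2.resize(im[190:360,140:290],None,fx=3.5,fy=3.5); cv2.imwrite("pics/w1c.png",A)
E
```

```text
red [ 528.1 -423. ] [23.4 18.3] 13.2 circ [ 527.4 -420.8]
green [ 525.2 -363.9] [23.1 23.1] 54.2 circ [ 525.4 -364. ]
hub(+arm) [ 572.6 -387.7] [25.3 30.9] 80.7 circ [ 571.3 -390.2]
o1 [ 499.2 -204.1] [27.8 22.4] 82.6 circ [ 499.7 -204.6]
o2 [ 560.1 -213.1] [28.4 18.5] 82.6 circ [ 560.6 -213.5]
bar dir -0.14657571619993814 [ 529.67677307 -208.58374786]
knob [ 485.8 -403.2] [20.8 32.2] 24.6 circ [ 486.7 -402.8]
tl [ 479.7 -235.6]
tr [517.4  12.1]
bl [ 577.6 -251.3]
br [6.142e+02 6.000e-01]
hub [ 574.1 -387.9]
(210, 299) [ 574.5 -388.2   60.9]
(168, 230) [ 489.6 -405.1   83.6]
(374, 230) [ 530.2 -207.9   33. ]
(425, 230) [ 546.2 -147.6    5.2]
(435, 353) [ 630.4 -170.8  119.4]
(350, 229) [ 530.8 -232.5   16.2]
(455, 426) [ 458.6 -232.4  396.7]
```

View pics/w1c.png

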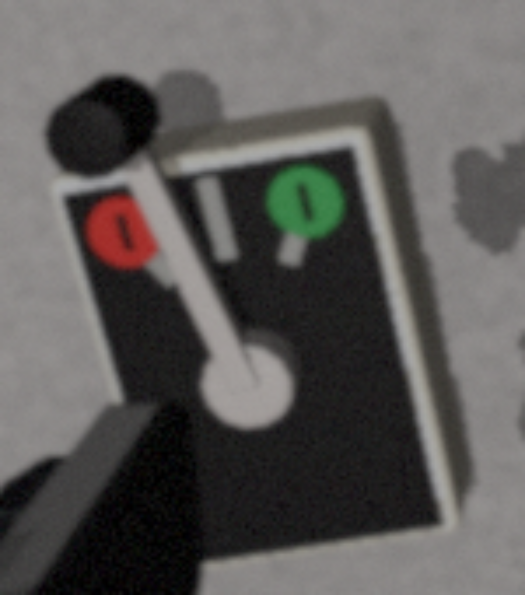

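```bash
python3 - <<'E'
from h import *
z=np.load("w1.npz"); c=(*z["k"],z["c"])
g=lambda a,b:(140+a/3.5,190+b/3.5)
C=ray("",[g(58,187),g(362,130),g(452,525)],45,c)[:,:2]; print("box corners FL FR BR",np.round(C,1))
for a,b in((C[0],C[1]),(C[1],C[2])): v=b-a; print(np.hypot(*v),np.degrees(np.arctan2(v[1],v[0])))
print("centre",(C[0]+C[2])/2, "red",ray("",[g(124,233)],45,c),"grn",ray("",[g(305,203)],45,c),"hub",ray("",[g(250,388)],62,c),"knobtop",ray("",[g(87,135)],83,c),"pointer?",ray("",[g(180,250)],60,c))
E
```

```text
box corners FL FR BR [[ 511.7 -436.2]
 [ 506.  -342.8]
 [ 639.9 -338. ]]
93.50513975477345 93.50089475140875
133.97158618823306 2.0744630161945383
centre [ 575.77824887 -387.08169064] red [[ 528.54599196 -419.92704542   45.        ]] grn [[ 526.20890282 -363.91540645   45.        ]] hub [[ 576.35886088 -386.8140113    62.        ]] knobtop [[ 487.99148916 -407.97578073   83.        ]] pointer? [[ 531.13900668 -398.80866005   60.        ]]
```

```bash
python3 - <<'E'
from h import *
a=go([488.3,-407,110],.22); a=go([488.3,-407,66],.22,*a)
E
```

```text
turn [ 8.000e-04 -2.000e-04 -3.489e-01] shift [  15.1 -148.3  220. ] rows>= 4.3
turn [0. 0. 0.] shift [ 0.  0. 44.] rows>= 0.7
```

>>> servo_tool(series=[[0,0,0,0,0,-0.175],[0,0,0,0,0,-0.175],[3,-30,44,0,0,0],[3,-30,44,0,0,0],[3,-30,44,0,0,0],[3,-30,44,0,0,0],[3,-29,44,0,0,0],[0,0,0,0,0,0],[0,0,22,0,0,0],[0,0,22,0,0,0],[0,0,0,0,0,0]], grip=55)

```text
time: 4.53
tcp_pos: [488.6, -406.9, 66.2]
ee_rot: [0.347, -3.122, -0.003]
wrist_force: [0.1, -0.1, -0.2]
finger_gap: 0.645
gripper_force: 0.0
```

>>> servo_tool(series=[[0,0,0,0,0,0],[0,0,0,0,0,0],[0,0,0,0,0,0],[0,0,0,0,0,0],[0,0,0,0,0,0]], grip=15)

```text
time: 5.15
tcp_pos: [489.2, -409.3, 68.4]
ee_rot: [-0.346, 3.121, -0.003]
wrist_force: [0.5, 2.2, 5.8]
finger_gap: 0.262
gripper_force: 58.4
```

```bash
python3 - <<'E'
from h import *
st()
for w in(.28,.34,.40,.46,.51,.56):
    if w==.28:a=go([576-90*np.cos(w),-388-90*np.sin(w),66],w)
    else:a=go([576-90*np.cos(w),-388-90*np.sin(w),66],w,*a)
E
```

```text
t 5.15 tcp [ 489.2 -409.3   68.4] yaw 0.2206 F [0.5 2.2 5.8] gap 22.4 gf 58.4 q [-0.9   0.26 -0.05  1.26  0.   -1.12]
turn [-0.0019  0.0015 -0.0594] shift [ 0.7 -3.5  2.4] rows>= 0.1
turn [ 0.    0.   -0.06] shift [ 0.2 -5.4  0. ] rows>= 0.1
turn [ 0.    0.   -0.06] shift [ 0.2 -5.4  0. ] rows>= 0.1
turn [ 0.    0.   -0.06] shift [ 0.2 -5.4  0. ] rows>= 0.1
turn [ 0.    0.   -0.05] shift [ 0.1 -4.5  0. ] rows>= 0.1
turn [ 0.    0.   -0.05] shift [ 0.1 -4.5  0. ] rows>= 0.1
```

>>> servo_tool(series=[[0.2,-5.4,-2,0,0,-0.06],[0.2,-5.4,0,0,0,-0.06],[0.2,-5.4,0,0,0,-0.06],[0.2,-5.4,0,0,0,-0.06],[0.1,-4.5,0,0,0,-0.05],[0.1,-4.5,0,0,0,-0.05],[0,0,0,0,0,0],[0,0,0,0,0,0]])

```text
time: 6.15
tcp_pos: [500.6, -436.6, 68.7]
ee_rot: [-0.87, 3.014, 0.0]
wrist_force: [12.0, 3.8, -6.1]
finger_gap: 0.258
gripper_force: 60.1
```

```bash
python3 - <<'E'
from h import *
st(); c=cam("wrist"); im,d=grab_frame("wrist"); cv2.imwrite("pics/w2.png",im); a=go([576-90*np.cos(.56),-388-90*np.sin(.56),66],.56)
E
```

```text
t 6.15 tcp [ 500.6 -436.6   68.7] yaw 0.5618 F [12.   3.8 -6.1] gap 22.0 gf 60.1 q [-0.92  0.33  0.04  1.28  0.   -1.48]
turn [-0.0011  0.0047  0.0018] shift [0.3 1.1 2.6] rows>= 0.0
```

View pics/w2.png

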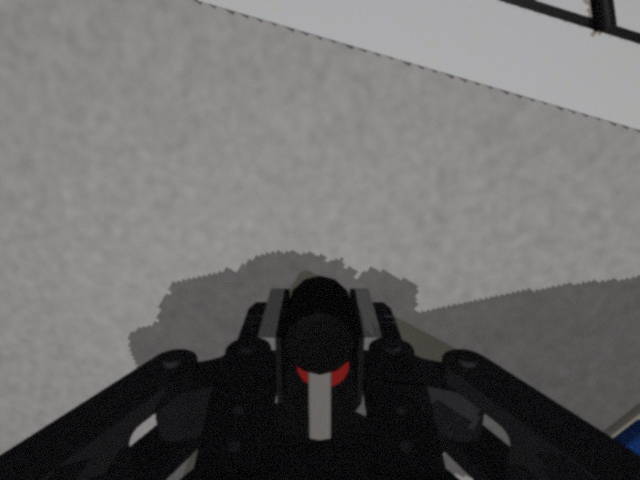

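The lever arm lies centrally over the red mark (red is visible on both sides of the arm at (322,375)). Next I'll release, rise and look at the magazine.

>>> servo_tool(series=[[0,0,0,0,0,0],[0,0,0,0,0,0],[0,0,0,0,0,0],[0,0,-20,0,0,0],[0,0,-40,0,0,0],[0,0,-50,0,0,0],[0,0,-40,0,0,0],[0,0,0,0,0,0.18],[0,0,0,0,0,0.18],[0,0,0,0,0,0.18],[0,0,0,0,0,0.17],[0,0,0,0,0,0]], grip=55)

```text
time: 7.7
tcp_pos: [498.3, -437.9, 219.8]
ee_rot: [0.233, 3.132, -0.002]
wrist_force: [-0.2, 0.7, -0.2]
finger_gap: 0.643
gripper_force: 0.0
```

```bash
python3 - <<'E'
from h import *
st(); go([478,-195,200],-.15)
E
```

```text
t 7.7 tcp [ 498.3 -437.9  219.8] yaw -0.1487 F [-0.2  0.7 -0.2] gap 54.9 gf 0.0 q [-0.92  0.3   0.27  1.55  0.   -0.77]
turn [-0.001   0.0011  0.0013] shift [ 56.4 237.2  19.8] rows>= 3.9
```

>>> servo_tool(series=[[11,47,4,0,0,0],[11,47,4,0,0,0],[11,47,4,0,0,0],[11,48,4,0,0,0],[12,48,4,0,0,0],[0,0,0,0,0,0],[0,0,0,0,0,0]])

```text
time: 8.57
tcp_pos: [478.5, -195.4, 199.1]
ee_rot: [0.23, 3.132, -0.001]
wrist_force: [0.7, -0.6, -0.8]
finger_gap: 0.644
gripper_force: 0.0
```

```bash
python3 - <<'E'
from h import *
st(); c=cam("wrist"); im,d=grab_frame("wrist"); cv2.imwrite("pics/w3.png",im); np.savez("w3.npz",d=d,c=np.array(c[3]),k=c[:3])
E
```

```text
t 8.57 tcp [ 478.5 -195.4  199.1] yaw -0.1469 F [ 0.7 -0.6 -0.8] gap 55.0 gf 0.0 q [-0.64 -0.16 -0.24  1.49 -0.   -0.49]
```

View pics/w3.png

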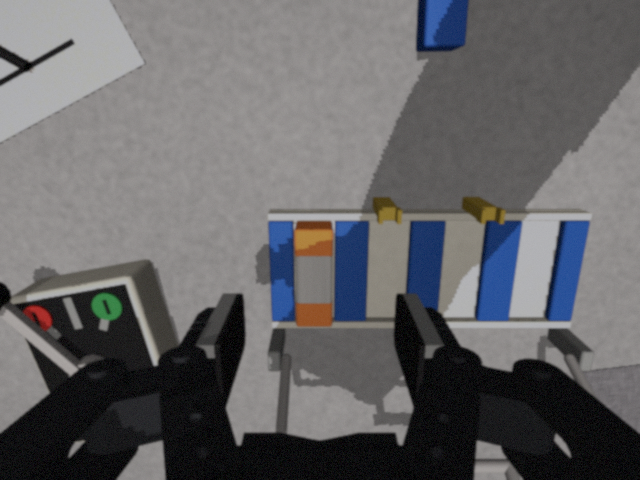

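The lever is on red (38,318). The magazine is clear to see: the tested bar's top face spans (295..333, 233..326), and the blue rails are at x≈281, 351, 426, 498 and 567. I'll fit the magazine frame from the rails.

```bash
python3 - <<'E'
from h import *
im=cv2.imread("pics/w3.png"); z=np.load("w3.npz"); c=(*z["k"],z["c"])
H,S,V=cv2.split(cv2.cvtColor(im,cv2.COLOR_BGR2HSV))
b=((H>100)&(H<130)&(S>120)).astype(np.uint8); b[:205]=0;b[340:]=0
ks=[k for k in cv2.findContours(b,cv2.RETR_EXTERNAL,cv2.CHAIN_APPROX_NONE)[0] if cv2.contourArea(k)>500]
for k in ks:
    r=cv2.minAreaRect(ray("",k[:,0],16,c)[:,:2].astype(np.float32)); print("rail",np.round(r[0],1),np.round(r[1],1),round(r[2],2))
o=((H>5)&(H<20)&(S>150)).astype(np.uint8); o[:205]=0;o[340:]=0;o[:,:285]=0;o[:,345:]=0
k=np.vstack([k for k in cv2.findContours(o,cv2.RETR_EXTERNAL,cv2.CHAIN_APPROX_NONE)[0] if cv2.contourArea(k)>100])
r=cv2.minAreaRect(ray("",k[:,0],34,c)[:,:2].astype(np.float32)); print("tested",np.round(r[0],1),np.round(r[1],1),round(r[2],2))
for n,uv in dict(tl=(270,215),tr=(590,217),bl=(274,327),br=(572,327)).items(): print(n,np.round(ray("",[uv],16,c)[0,:2],1))
r=((((H<5)|(H>172))&(S>150))).astype(np.uint8);r[:300]=0;r[335:]=0;r[:,70:]=0
k=max(cv2.findContours(r,cv2.RETR_EXTERNAL,cv2.CHAIN_APPROX_NONE)[0],key=cv2.contourArea);print("red",ray("",[cv2.minEnclosingCircle(k)[0]],45,c))
E
```

```text
rail [ 541.3 -119.7] [26.1 76. ] 81.77
rail [ 537.3 -178.9] [25.2 85.4] 82.07
rail [ 529.1 -234.3] [18.4 85.2] 81.49
rail [562.3  -6.7] [21.6 86. ] 81.65
rail [554.2 -61.6] [27.6 86.1] 82.17
tested [ 527.8 -207.7] [27.6 84.7] 81.61
tl [ 480.3 -234.7]
tr [518.2  10.9]
bl [ 576.7 -248.9]
br [ 6.133e+02 -3.000e-01]
red [[ 525.76848856 -418.72912746   45.        ]]
```

```bash
python3 - <<'E'
from h import *
a=go([530.3,-208.2,80],-.144); a=go([530.3,-208.2,31],-.144,*a)
E
```

```text
turn [-0.0007  0.001  -0.0043] shift [-53.   -4.8 119. ] rows>= 2.1
turn [0. 0. 0.] shift [ 0.  0. 49.] rows>= 0.8
```

>>> servo_tool(series=[[-18,-2,30,0,0,0],[-18,-2,40,0,0,0],[-17,-1,49,0,0,0],[0,0,0,0,0,0],[0,0,25,0,0,0],[0,0,24,0,0,0],[0,0,0,0,0,0],[0,0,0,0,0,0]], grip=55)

```text
time: 9.62
tcp_pos: [530.7, -208.9, 32.6]
ee_rot: [0.235, 3.131, -0.002]
wrist_force: [0.7, 0.4, 0.8]
finger_gap: 0.643
gripper_force: 0.0
```

>>> servo_tool(series=[[0,0,0,0,0,0],[0,0,0,0,0,0],[0,0,0,0,0,0],[0,0,0,0,0,0],[0,0,0,0,0,0]], grip=15)

```text
time: 10.25
tcp_pos: [530.8, -208.6, 32.0]
ee_rot: [0.235, 3.131, -0.002]
wrist_force: [-1.1, -0.3, 6.5]
finger_gap: 0.308
gripper_force: 60.1
```

>>> servo_tool(series=[[0,0,-10,0,0,0],[0,0,-30,0,0,0],[0,0,-40,0,0,0],[0,0,-40,0,0,0],[0,0,-40,0,0,0],[0,0,-20,0,0,0],[0,0,0,0,0,0]])

```text
time: 11.12
tcp_pos: [530.5, -208.2, 211.3]
ee_rot: [0.235, 3.131, -0.001]
wrist_force: [-0.5, 0.5, -1.7]
finger_gap: 0.309
gripper_force: 59.4
```

```bash
python3 - <<'E'
from h import *
st(); a=go([500,105,211],-.144)
E
```

```text
t 11.12 tcp [ 530.5 -208.2  211.3] yaw -0.1498 F [-0.5  0.5 -1.7] gap 26.4 gf 59.4 q [-0.6   0.01 -0.06  1.5   0.   -0.45]
turn [-0.0008  0.0019 -0.0058] shift [7.510e+01 3.056e+02 3.000e-01] rows>= 5.0
```

>>> servo_tool(series=[[12,50,0,0,0,0],[12,51,0,0,0,0],[12,51,0,0,0,0],[13,51,0,0,0,0],[13,51,0,0,0,0],[13,51,0,0,0,0],[0,0,0,0,0,0],[0,0,0,0,0,0]])

```text
time: 12.12
tcp_pos: [500.6, 104.8, 208.7]
ee_rot: [-0.234, -3.131, 0.001]
wrist_force: [-0.3, -0.0, -1.1]
finger_gap: 0.31
gripper_force: 59.8
```

```bash
cat > look.py <<'E'
from h import *
st(); c=cam("wrist"); im,d=grab_frame("wrist"); cv2.imwrite("pics/w4.png",im); np.savez("w4.npz",d=d,c=np.array(c[3]),k=c[:3])
p=cloud("",d,c); m=((p[...,2]>8)&(p[...,2]<20)&(abs(p[...,0]-440)<80)&(abs(p[...,1]-106)<50)&(d>0)).astype(np.uint8)
for k in cv2.findContours(m,cv2.RETR_EXTERNAL,cv2.CHAIN_APPROX_NONE)[0]:
    if cv2.contourArea(k)>100:
        r=cv2.minAreaRect(ray("",k[:,0],14,c)[:,:2].astype(np.float32)); print(np.round(k.mean((0,1))),np.round(r[0],1),np.round(r[1],1),round(r[2],2))
E
python3 look.py
```

```text
t 12.12 tcp [500.6 104.8 208.7] yaw -0.1491 F [-0.3 -0.  -1.1] gap 26.5 gf 59.8 q [-0.05 -0.17 -0.23  1.51 -0.    0.1 ]
[308. 114.] [435.3 105.7] [ 53.8 107.6] 85.47
```

View pics/w4.png

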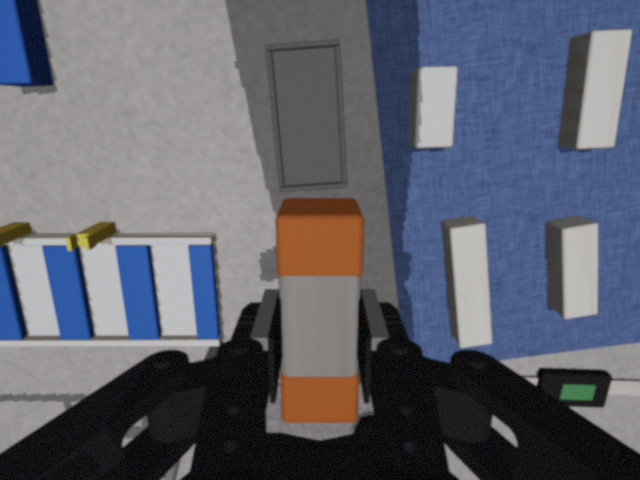

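The tested bar is held square. The tray outline is at (308,114), and the depth fit puts it at (435.3,105.7) with yaw −0.079.

```bash
python3 - <<'E'
from h import *
a=go([435.5,105.7,70],-.079); a=go([435.5,105.7,31.5],-.079,*a)
E
```

```text
turn [-0.0004 -0.0018 -0.0713] shift [ 65.3  -3.7 139. ] rows>= 2.5
turn [0. 0. 0.] shift [ 0.   0.  38.5] rows>= 0.6
```

>>> servo_tool(series=[[0,0,0,0,0,-0.07],[22,-1,40,0,0,0],[22,-1,50,0,0,0],[21,-2,49,0,0,0],[0,0,0,0,0,0],[0,0,20,0,0,0],[0,0,18,0,0,0],[0,0,0,0,0,0],[0,0,0,0,0,0]])

```text
time: 13.3
tcp_pos: [436.9, 105.9, 34.2]
ee_rot: [0.126, 3.138, 0.0]
wrist_force: [0.2, 0.1, -1.8]
finger_gap: 0.307
gripper_force: 59.8
```

>>> servo_tool(series=[[0,0,0,0,0,0],[0,0,0,0,0,0],[0,0,0,0,0,0],[0,0,-20,0,0,0],[0,0,-50,0,0,0],[0,0,-50,0,0,0],[0,0,-50,0,0,0],[0,0,0,0,0,0]], grip=55)

```text
time: 14.3
tcp_pos: [438.2, 106.0, 207.5]
ee_rot: [0.125, 3.132, -0.0]
wrist_force: [0.5, -0.2, -0.9]
finger_gap: 0.647
gripper_force: 0.0
```

```bash
python3 - <<'E'
from h import *
st(); a=go([560,330,240],-.1)
E
```

```text
t 14.3 tcp [438.2 106.  207.5] yaw -0.0797 F [ 0.5 -0.2 -0.9] gap 55.3 gf 0.0 q [-0.05 -0.37 -0.4   1.53  0.    0.03]
turn [0.0003 0.0068 0.0203] shift [-98.9 235.  -32.5] rows>= 4.1
```

>>> servo_tool(series=[[-20,47,-7,0,0,0.02],[-20,47,-7,0,0,0],[-20,47,-7,0,0,0],[-20,47,-6,0,0,0],[-19,47,-6,0,0,0],[0,0,0,0,0,0],[0,0,0,0,0,0]])

```text
time: 15.18
tcp_pos: [556.6, 330.3, 235.2]
ee_rot: [-0.156, -3.136, 0.001]
wrist_force: [0.2, -0.1, -0.7]
finger_gap: 0.643
gripper_force: 0.0
```

```bash
cat > bars.py <<'E'
from h import *
def bars(name="wrist",save=None,zt=29,reg=(380,680,60,480),lo=600):
    c=cam(name); im,d=grab_frame(name)
    if save: cv2.imwrite(save,im); 
    p=cloud("",d,c); S=cv2.cvtColor(im,cv2.COLOR_BGR2HSV)[...,1]
    m=((p[...,2]>zt-6)&(p[...,2]<zt+7)&(p[...,0]>reg[0])&(p[...,0]<reg[1])&(p[...,1]>reg[2])&(p[...,1]<reg[3])&(d>0)&(S<90)).astype(np.uint8)
    m=cv2.morphologyEx(m,cv2.MORPH_OPEN,np.ones((3,3)))
    for k in cv2.findContours(m,cv2.RETR_EXTERNAL,cv2.CHAIN_APPROX_NONE)[0]:
        if cv2.contourArea(k)<lo: continue
        q=ray("",k[:,0],zt,c)[:,:2].astype(np.float32); r=cv2.minAreaRect(q); b=cv2.boxPoints(r)
        e=max((b[1]-b[0],b[2]-b[1]),key=np.linalg.norm); e=e*np.sign(e[0]); mm=np.zeros(m.shape,np.uint8);cv2.drawContours(mm,[k],-1,1,-1)
        print(np.round(k.mean((0,1))),"c",np.round(r[0],1),"size",np.round(sorted(r[1]),1),"yaw",round(float(np.arctan2(e[1],e[0])),3),"z",round(float(np.median(p[...,2][(mm>0)&(d>0)])),1))
if __name__=="__main__":
    import sys
    st(); bars(save="pics/"+sys.argv[1])
E
python3 bars.py w5.png
```

```text
t 15.18 tcp [556.6 330.3 235.2] yaw -0.0994 F [ 0.2 -0.1 -0.7] gap 54.9 gf 0.0 q [ 0.33  0.25  0.25  1.57 -0.    0.43]
[292. 233.] c [584.  304.5] size [28.  79.9] yaw 0.035 z 28.0
[416. 228.] c [589.8 408.4] size [28.5 78.8] yaw -0.101 z 28.1
[192. 242.] c [584.9 218.8] size [ 28.8 107.6] yaw 0.015 z 27.9
[16. 77.] c [438.1 109. ] size [29.1 40. ] yaw -0.11 z 31.5
[132.  67.] c [441.5 199.7] size [28.9 55.5] yaw -0.125 z 27.7
[396.  63.] c [459.8 398. ] size [28.2 79.3] yaw -0.017 z 27.9
[287.  57.] c [447.4 316.2] size [27.3 78.8] yaw -0.109 z 27.9
```

View pics/w5.png

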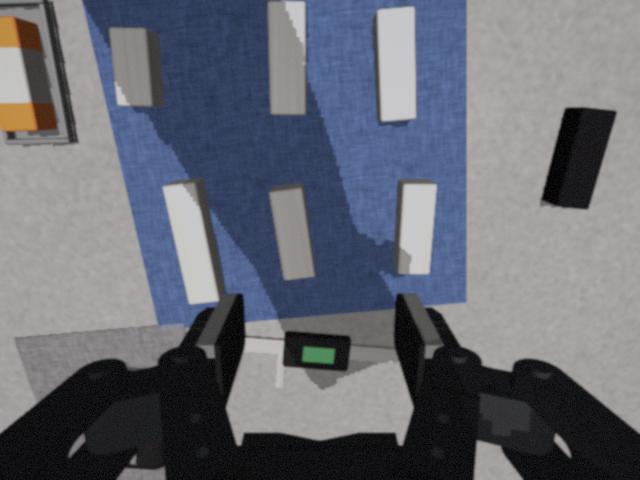

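The mat is as measured: plain bars at (292,233), (416,228), (396,63) and (287,57), with long (192,242), short (132,67) and black (580,155) left alone. The tested bar lies flat in the tray. Next is bar 1 at (584,304.5).

```bash
python3 - <<'E'
from h import *
st(); a=go([584,304.5,70],.035)
E
```

```text
t 15.22 tcp [556.7 329.9 235.8] yaw -0.1 F [-0.   0.6  0. ] gap 54.9 gf 0.0 q [ 0.33  0.25  0.25  1.57 -0.    0.43]
turn [-0.0004 -0.0008 -0.135 ] shift [-26.4 -26.3 165.8] rows>= 2.7
```

>>> servo_tool(series=[[0,0,0,0,0,-0.135],[-9,-9,55,0,0,0],[-9,-9,55,0,0,0],[-8,-8,56,0,0,0],[0,0,0,0,0,0],[0,0,0,0,0,0],[0,0,0,0,0,0]], grip=52)

```text
time: 16.1
tcp_pos: [585.7, 306.2, 74.1]
ee_rot: [-0.056, 3.136, 0.002]
wrist_force: [0.1, 0.2, 1.2]
finger_gap: 0.611
gripper_force: 0.0
```

```bash
python3 - <<'E'
from h import *
st(); a=go([584,304.5,25],.035)
E
```

```text
t 16.1 tcp [585.7 306.2  74.1] yaw 0.0354 F [0.1 0.2 1.2] gap 52.2 gf 0.0 q [0.28 0.32 0.03 1.28 0.   0.25]
turn [0.0014 0.0048 0.0004] shift [ 1.7 -1.6 49.1] rows>= 0.8
```

>>> servo_tool(series=[[1,-1,25,0,0.004,0],[1,-1,24,0,0,0],[0,0,0,0,0,0],[0,0,0,0,0,0]])

```text
time: 16.6
tcp_pos: [583.2, 304.0, 23.6]
ee_rot: [0.056, -3.14, -0.001]
wrist_force: [0.4, 0.4, -0.4]
finger_gap: 0.608
gripper_force: 0.0
```

>>> servo_tool(series=[[0,0,0,0,0,0],[0,0,0,0,0,0],[0,0,0,0,0,0],[0,0,0,0,0,0],[0,0,-10,0,0,0],[0,0,-40,0,0,0],[0,0,-50,0,0,0],[0,0,0,0,0,0]], grip=15)

```text
time: 17.6
tcp_pos: [585.2, 304.2, 127.1]
ee_rot: [-0.055, 3.137, 0.003]
wrist_force: [0.7, 0.6, -2.5]
finger_gap: 0.32
gripper_force: 39.1
```

```bash
python3 - <<'E'
from h import *
st(); a=go([533,-208.7,125],-.144)
E
```

```text
t 17.6 tcp [585.2 304.2 127.1] yaw 0.0352 F [ 0.7  0.6 -2.5] gap 27.3 gf 39.1 q [0.28 0.29 0.09 1.37 0.   0.25]
turn [0.0024 0.0037 0.1792] shift [ -22.  -515.1    2.1] rows>= 8.2
```

>>> servo_tool(series=[[0,0,0,0,0,0],[0,0,0,0,0,0]])

```text
time: 17.85
tcp_pos: [581.5, 303.1, 119.6]
ee_rot: [0.055, -3.134, 0.001]
wrist_force: [0.1, 0.4, -1.9]
finger_gap: 0.307
gripper_force: 65.2
```

```bash
python3 - <<'E'
from h import *
st(); im,d=grab_frame("wrist"); cv2.imwrite("pics/w6.png",im); a=go([533,-208.7,125],-.144)
E
```

```text
t 17.85 tcp [581.5 303.1 119.6] yaw 0.0351 F [ 0.1  0.4 -1.9] gap 26.2 gf 65.2 q [0.28 0.29 0.09 1.37 0.   0.25]
turn [-0.0012 -0.0066  0.1792] shift [ -25.5 -513.5   -5.4] rows>= 8.2
```

View pics/w6.png

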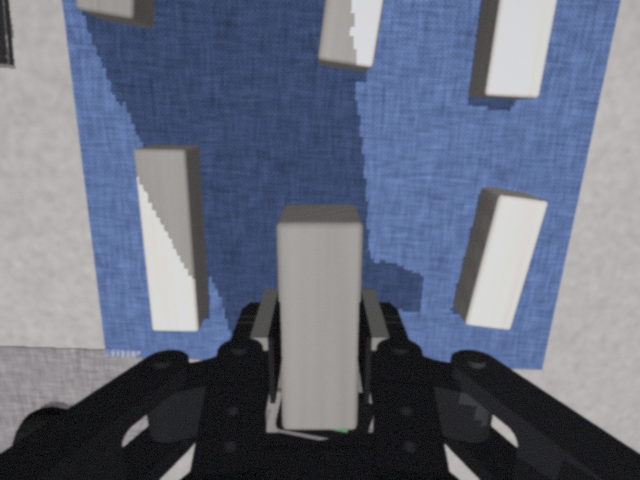

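The bar is held square at (320,310), though the arm wobbles a few mm after moves, so I'll let it settle before fine placing.

>>> servo_tool(series=[[0,0,0,0,0,0.179],[-2,-51,0,0,0,0],[-2,-51,0,0,0,0],[-2,-51,0,0,0,0],[-2,-51,0,0,0,0],[-2,-51,0,0,0,0],[-2,-51,0,0,0,0],[-3,-52,0,0,0,0],[-3,-52,0,0,0,0],[-3,-52,0,0,0,0],[-3,-52,0,0,0,0],[0,0,15,0,0,0],[0,0,15,0,0,0],[0,0,15,0,0,0],[0,0,0,0,0,0],[0,0,0,0,0,0],[0,0,0,0,0,0],[0,0,0,0,0,0],[0,0,0,0,0,0],[0,0,0,0,0,0]])

```text
time: 20.4
tcp_pos: [532.4, -208.8, 76.6]
ee_rot: [-0.225, -3.13, 0.001]
wrist_force: [0.2, -0.3, -1.9]
finger_gap: 0.307
gripper_force: 65.3
```

```bash
python3 - <<'E'
from h import *
st(); a=go([533,-208.7,31],-.144)
E
```

```text
t 20.4 tcp [ 532.4 -208.8   76.6] yaw -0.1439 F [ 0.2 -0.3 -1.9] gap 26.2 gf 65.3 q [-0.6   0.06 -0.25  1.26 -0.   -0.46]
turn [-0.0007 -0.0038  0.0001] shift [-0.6  0.2 45.6] rows>= 0.7
```

Very close. I'll lower slowly and press slightly at the end.

>>> servo_tool(series=[[-1,0,12,0,0,0],[0,0,12,0,0,0],[0,0,8,0,0,0],[0,0,6,0,0,0],[0,0,4,0,0,0],[0,0,3,0,0,0],[0,0,0,0,0,0],[0,0,0,0,0,0],[0,0,0,0,0,0],[0,0,0,0,0,0]])

```text
time: 21.65
tcp_pos: [533.3, -208.9, 31.7]
ee_rot: [-0.225, -3.13, 0.001]
wrist_force: [0.1, -0.7, -2.3]
finger_gap: 0.31
gripper_force: 65.3
```

```bash
python3 -c "
from h import *
st()"
```

```text
t 21.65 tcp [ 533.3 -208.9   31.7] yaw -0.1438 F [ 0.1 -0.7 -2.3] gap 26.4 gf 65.3 q [-0.6   0.1  -0.29  1.18 -0.   -0.46]
```

>>> servo_tool(series=[[0,0,2,0,0,0],[0,0,0,0,0,0],[0,0,0,0,0,0]])

```text
time: 22.02
tcp_pos: [533.1, -208.8, 29.5]
ee_rot: [-0.225, -3.129, 0.0]
wrist_force: [-0.3, -0.6, -1.5]
finger_gap: 0.307
gripper_force: 65.4
```

>>> servo_tool(series=[[0,0,0,0,0,0],[0,0,0,0,0,0],[0,0,0,0,0,0],[0,0,-20,0,0,0],[0,0,-40,0,0,0],[0,0,-50,0,0,0],[15,0,-60,0,0,0],[20,60,0,0,0,0],[20,50,0,0,0,0],[0,0,0,0,0,0],[0,0,0,0,0,0],[0,0,0,0,0,0],[0,0,0,0,0,0]], grip=42)

```text
time: 23.65
tcp_pos: [495.4, -93.7, 199.7]
ee_rot: [-0.227, -3.129, 0.0]
wrist_force: [-0.4, 0.3, -0.5]
finger_gap: 0.492
gripper_force: 0.0
```

```bash
cat > mag.py <<'E'
from bars import *
st(); bars(zt=34,reg=(470,610,-260,20),lo=400)
E
python3 mag.py; python3 -c "
from h import *
go([560,330,235],-.1)"
```

```text
t 23.65 tcp [495.4 -93.7 199.7] yaw -0.1451 F [-0.4  0.3 -0.5] gap 42.0 gf 0.0 q [-0.45 -0.19 -0.27  1.5  -0.   -0.3 ]
[183. 281.] c [ 536. -206.] size [29.  80.8] yaw -0.169 z 33.9
turn [-0.0004 -0.0043 -0.0449] shift [-22.1 427.9 -35.4] rows>= 6.9
```

Bar 1 is seated (top at 33.9). Back to the mat for a fresh measurement.

>>> servo_tool(series=[[-3,53,-4,0,0,-0.045],[-3,53,-5,0,0,0],[-3,53,-5,0,0,0],[-3,53,-5,0,0,0],[-3,54,-5,0,0,0],[-3,54,-5,0,0,0],[-3,54,-5,0,0,0],[-2,54,-2,0,0,0],[0,0,0,0,0,0],[0,0,0,0,0,0],[0,0,0,0,0,0],[0,0,0,0,0,0],[0,0,0,0,0,0]], grip=52)

```text
time: 25.32
tcp_pos: [563.0, 329.7, 235.7]
ee_rot: [-0.156, -3.134, 0.0]
wrist_force: [-0.8, -0.5, 0.1]
finger_gap: 0.608
gripper_force: 0.0
```

```bash
python3 bars.py w7.png; python3 -c "
from h import *
go([589.8,408.4,65],-.101)"
```

```text
t 25.32 tcp [563.  329.7 235.7] yaw -0.0997 F [-0.8 -0.5  0.1] gap 51.9 gf 0.0 q [0.33 0.27 0.27 1.57 0.   0.43]
[417. 221.] c [589.9 408.4] size [28.4 79.8] yaw -0.102 z 28.1
[191. 235.] c [585.  218.9] size [ 29.  107.5] yaw 0.018 z 27.9
[15. 68.] c [438.  109.6] size [28.5 40.1] yaw -0.099 z 31.5
[131.  58.] c [441.6 199.6] size [28.8 55.4] yaw -0.122 z 27.7
[397.  55.] c [459.9 398. ] size [28.2 79.2] yaw -0.017 z 27.9
[287.  52.] c [450.  316.2] size [27.7 73.6] yaw -0.105 z 27.9
turn [-0.0003 -0.0037  0.0015] shift [-18.8  80.8 170.7] rows>= 3.0
```

>>> servo_tool(series=[[-5,20,40,0,0,0],[-5,20,40,0,0,0],[-5,20,45,0,0,0],[-4,21,46,0,0,0],[0,0,0,0,0,0],[0,0,0,0,0,0],[0,0,0,0,0,0],[0,0,0,0,0,0],[0,0,0,0,0,0],[0,0,0,0,0,0]])

```text
time: 26.62
tcp_pos: [589.2, 409.1, 64.6]
ee_rot: [-0.155, -3.134, 0.0]
wrist_force: [-0.6, 0.1, 0.0]
finger_gap: 0.614
gripper_force: 0.0
```

```bash
python3 -c "
from h import *
st();a=go([589.8,408.4,24],-.101);a=go([589.8,408.4,124],-.101,*a);go([541.7,-149.4,124],-.144,*a)"
```

```text
t 26.62 tcp [589.2 409.1  64.6] yaw -0.0989 F [-0.6  0.1  0. ] gap 52.4 gf 0.0 q [0.42 0.5  0.25 1.32 0.   0.52]
turn [-0.0002 -0.0036  0.0021] shift [-0.6 -0.6 40.6] rows>= 0.6
turn [0. 0. 0.] shift [   0.    0. -100.] rows>= 1.6
turn [0.    0.    0.043] shift [ -32.4 -558.9    0. ] rows>= 9.0
```

>>> servo_tool(series=[[0,0,20,0,0,0],[0,0,20,0,0,0],[0,0,0,0,0,0],[0,0,0,0,0,0],[0,0,0,0,0,0]])

```text
time: 27.25
tcp_pos: [589.5, 409.4, 25.1]
ee_rot: [-0.155, -3.135, -0.001]
wrist_force: [-0.1, -1.2, 0.0]
finger_gap: 0.606
gripper_force: 0.0
```

>>> servo_tool(series=[[0,0,0,0,0,0],[0,0,0,0,0,0],[0,0,0,0,0,0],[0,0,0,0,0,0],[0,0,0,0,0,0],[0,0,-10,0,0,0],[0,0,-40,0,0,0],[0,0,-50,0,0,0],[0,0,0,0,0,0.043],[0,0,0,0,0,0]], grip=15)

```text
time: 28.5
tcp_pos: [589.3, 409.1, 124.6]
ee_rot: [-0.222, -3.13, 0.001]
wrist_force: [0.8, -0.7, -3.0]
finger_gap: 0.308
gripper_force: 60.6
```

>>> servo_tool(series=[[-3,-50,0,0,0,0],[-3,-50,0,0,0,0],[-3,-51,0,0,0,0],[-3,-51,0,0,0,0],[-3,-51,0,0,0,0],[-3,-51,0,0,0,0],[-3,-51,0,0,0,0],[-3,-51,0,0,0,0],[-3,-51,0,0,0,0],[-3,-51,0,0,0,0],[-2,-50,0,0,0,0],[0,0,15,0,0,0],[0,0,15,0,0,0],[0,0,15,0,0,0],[0,0,0,0,0,0],[0,0,0,0,0,0],[0,0,0,0,0,0],[0,0,0,0,0,0],[0,0,0,0,0,0],[0,0,0,0,0,0]])

```text
time: 31.0
tcp_pos: [542.0, -147.9, 79.6]
ee_rot: [-0.222, -3.13, 0.001]
wrist_force: [-0.7, -0.1, -2.6]
finger_gap: 0.307
gripper_force: 60.7
```

```bash
python3 -c "
from h import *
st();go([541.7,-149.4,30],-.144);im,d=grab_frame('wrist');cv2.imwrite('pics/w8.png',im)"
```

```text
t 31.0 tcp [ 542.  -147.9   79.6] yaw -0.1419 F [-0.7 -0.1 -2.6] gap 26.2 gf 60.7 q [-0.5   0.03 -0.28  1.27 -0.   -0.36]
turn [-0.0007 -0.0038  0.0021] shift [ 0.1 -1.6 49.6] rows>= 0.8
```

>>> servo_tool(series=[[0,-1.5,12,0,0,0],[0,0,12,0,0,0],[0,0,10,0,0,0],[0,0,6,0,0,0],[0,0,5,0,0,0],[0,0,4,0,0,0],[0,0,0,0,0,0],[0,0,0,0,0,0],[0,0,0,0,0,0],[0,0,0,0,0,0]])

```text
time: 32.3
tcp_pos: [541.8, -149.4, 31.2]
ee_rot: [-0.222, -3.13, 0.001]
wrist_force: [-3.3, 2.2, 5.6]
finger_gap: 0.309
gripper_force: 61.5
```

>>> servo_tool(series=[[0,0,0,0,0,0],[0,0,0,0,0,0],[0,0,0,0,0,0],[0,0,-20,0,0,0],[0,0,-40,0,0,0],[0,0,-50,0,0,0],[20,10,-60,0,0,0],[20,50,0,0,0,0],[0,0,0,0,0,0],[0,0,0,0,0,0],[0,0,0,0,0,0],[0,0,0,0,0,0]], grip=42)

```text
time: 33.8
tcp_pos: [511.5, -85.2, 198.9]
ee_rot: [-0.224, -3.129, 0.0]
wrist_force: [-0.1, -0.7, 0.3]
finger_gap: 0.494
gripper_force: 0.0
```

```bash
python3 mag.py; python3 -c "
from h import *
go([500,350,220],-.02)"
```

```text
t 33.8 tcp [511.5 -85.2 198.9] yaw -0.1428 F [-0.1 -0.7  0.3] gap 42.2 gf 0.0 q [-0.42 -0.14 -0.23  1.49 -0.   -0.27]
[166. 263.] c [ 536.2 -205.9] size [29.3 80.7] yaw -0.171 z 33.9
[241. 255.] c [ 538.8 -148.4] size [28.4 72.8] yaw -0.143 z 33.9
turn [-0.0002 -0.0046 -0.1227] shift [ 20.2 434.8 -21.1] rows>= 7.0
```

>>> servo_tool(series=[[0,0,0,0,0,-0.123],[2,54,-2,0,0,0],[2,54,-2,0,0,0],[2,54,-2,0,0,0],[2,54,-3,0,0,0],[3,54,-3,0,0,0],[3,55,-3,0,0,0],[3,55,-3,0,0,0],[3,55,-3,0,0,0],[0,0,0,0,0,0],[0,0,0,0,0,0],[0,0,0,0,0,0],[0,0,0,0,0,0],[0,0,0,0,0,0]], grip=52)

```text
time: 35.6
tcp_pos: [500.1, 350.1, 220.4]
ee_rot: [-0.031, -3.138, 0.0]
wrist_force: [0.8, 0.5, -0.0]
finger_gap: 0.611
gripper_force: 0.0
```

```bash
python3 bars.py w9.png; python3 -c "
from h import *
go([459.8,398,65],-.017)"
```

```text
t 35.6 tcp [500.1 350.1 220.4] yaw -0.0198 F [ 0.8  0.5 -0. ] gap 52.2 gf 0.0 q [0.4  0.14 0.09 1.53 0.   0.42]
[165. 298.] c [584.  219.1] size [ 28.9 108.1] yaw 0.017 z 28.0
[  8. 131.] c [439.7 118.2] size [14.1 41.5] yaw -0.234 z 31.0
[382. 149.] c [459.2 398.2] size [28.1 78. ] yaw -0.018 z 28.0
[118. 131.] c [440.9 200. ] size [29.2 55.5] yaw -0.124 z 27.8
[274. 135.] c [447.  316.7] size [27.9 79.2] yaw -0.105 z 27.9
turn [-0.     -0.0037 -0.0026] shift [ 41.   47.  155.4] rows>= 2.7
```

>>> servo_tool(series=[[10,12,35,0,0,0],[10,12,40,0,0,0],[10,12,40,0,0,0],[11,11,40,0,0,0],[0,0,0,0,0,0],[0,0,0,0,0,0],[0,0,0,0,0,0],[0,0,0,0,0,0],[0,0,0,0,0,0],[0,0,0,0,0,0]])

```text
time: 36.9
tcp_pos: [459.3, 398.5, 65.6]
ee_rot: [-0.03, -3.138, -0.0]
wrist_force: [0.6, -0.8, 1.2]
finger_gap: 0.607
gripper_force: 0.0
```

```bash
python3 -c "
from h import *
st();a=go([459.3,398.1,24.5],-.017);a=go([459.3,398.1,124],-.017,*a);go([550.3,-90,124],-.144,*a)"
```

```text
t 36.9 tcp [459.3 398.5  65.6] yaw -0.0189 F [ 0.6 -0.8  1.2] gap 51.9 gf 0.0 q [ 0.5   0.18 -0.15  1.25  0.    0.52]
turn [ 0.     -0.0037 -0.0019] shift [-0.  -0.4 41.1] rows>= 0.7
turn [0. 0. 0.] shift [  0.    0.  -99.5] rows>= 1.6
turn [0.    0.    0.127] shift [-160.1 -470.     0. ] rows>= 7.9
```

>>> servo_tool(series=[[0,0,20,0,0,0],[0,0,21,0,0,0],[0,0,0,0,0,0],[0,0,0,0,0,0],[0,0,0,0,0,0]])

```text
time: 37.52
tcp_pos: [459.5, 398.8, 25.1]
ee_rot: [-0.029, -3.139, -0.001]
wrist_force: [1.1, 0.2, -0.6]
finger_gap: 0.609
gripper_force: 0.0
```

>>> servo_tool(series=[[0,0,0,0,0,0],[0,0,0,0,0,0],[0,0,0,0,0,0],[0,0,0,0,0,0],[0,0,0,0,0,0],[0,0,-10,0,0,0],[0,0,-40,0,0,0],[0,0,-50,0,0,0],[0,0,0,0,0,0.127],[0,0,0,0,0,0]], grip=15)

```text
time: 38.78
tcp_pos: [459.4, 398.5, 124.8]
ee_rot: [-0.228, -3.13, 0.0]
wrist_force: [-0.7, -0.3, -0.8]
finger_gap: 0.308
gripper_force: 59.9
```

>>> servo_tool(series=[[-16,-47,0,0,0,0],[-16,-47,0,0,0,0],[-16,-47,0,0,0,0],[-16,-47,0,0,0,0],[-16,-47,0,0,0,0],[-16,-47,0,0,0,0],[-16,-47,0,0,0,0],[-16,-47,0,0,0,0],[-16,-47,0,0,0,0],[-16,-47,0,0,0,0],[0,0,15,0,0,0],[0,0,15,0,0,0],[0,0,15,0,0,0],[0,0,0,0,0,0],[0,0,0,0,0,0],[0,0,0,0,0,0],[0,0,0,0,0,0],[0,0,0,0,0,0],[0,0,0,0,0,0],[0,0,0,0,0,0]])

```text
time: 41.28
tcp_pos: [549.2, -89.8, 79.1]
ee_rot: [-0.229, -3.129, 0.001]
wrist_force: [-1.1, 0.6, -0.7]
finger_gap: 0.312
gripper_force: 60.0
```

```bash
python3 -c "
from h import *
st();go([550.3,-90,30],-.144)"
```

```text
t 41.27 tcp [549.2 -89.8  79.1] yaw -0.1458 F [-1.1  0.6 -0.7] gap 26.7 gf 60.0 q [-0.4   0.01 -0.29  1.27 -0.   -0.25]
turn [-0.0006 -0.0039 -0.0018] shift [-1.1 -0.1 49.1] rows>= 0.8
```

>>> servo_tool(series=[[-1,0,12,0,0,0],[0,0,12,0,0,0],[0,0,10,0,0,0],[0,0,6,0,0,0],[0,0,5,0,0,0],[0,0,4,0,0,0],[0,0,0,0,0,0],[0,0,0,0,0,0],[0,0,0,0,0,0],[0,0,0,0,0,0]])

```text
time: 42.52
tcp_pos: [550.1, -90.0, 31.2]
ee_rot: [-0.228, -3.13, 0.001]
wrist_force: [-5.0, 2.1, 8.6]
finger_gap: 0.309
gripper_force: 61.3
```

>>> servo_tool(series=[[0,0,0,0,0,0],[0,0,0,0,0,0],[0,0,0,0,0,0],[0,0,-20,0,0,0],[0,0,-40,0,0,0],[0,0,-50,0,0,0],[20,0,-60,0,0,0],[20,0,0,0,0,0],[0,0,0,0,0,0],[0,0,0,0,0,0],[0,0,0,0,0,0],[0,0,0,0,0,0]], grip=42)

```text
time: 44.02
tcp_pos: [511.3, -84.1, 198.9]
ee_rot: [-0.228, -3.128, 0.0]
wrist_force: [0.6, 0.7, 0.6]
finger_gap: 0.494
gripper_force: 0.0
```

```bash
python3 mag.py; python3 -c "
from h import *
go([500,316,220],-.105)"
```

```text
t 44.02 tcp [511.3 -84.1 198.9] yaw -0.1458 F [0.6 0.7 0.6] gap 42.2 gf 0.0 q [-0.41 -0.14 -0.23  1.49 -0.   -0.27]
[165. 265.] c [ 536.2 -205.7] size [29.3 80.8] yaw -0.169 z 33.9
[239. 256.] c [ 538.6 -148.3] size [28.5 72. ] yaw -0.145 z 34.0
[320. 260.] c [549.4 -90. ] size [27.8 79.6] yaw -0.145 z 34.0
turn [-0.0003 -0.0049 -0.0408] shift [ 53.2 396.7 -21. ] rows>= 6.4
```

>>> servo_tool(series=[[7,49,-2,0,0,-0.04],[7,49,-2,0,0,0],[7,49,-2,0,0,0],[7,50,-3,0,0,0],[7,50,-3,0,0,0],[6,50,-3,0,0,0],[6,50,-3,0,0,0],[6,50,-3,0,0,0],[0,0,0,0,0,0],[0,0,0,0,0,0],[0,0,0,0,0,0],[0,0,0,0,0,0],[0,0,0,0,0,0]], grip=52)

```text
time: 45.7
tcp_pos: [502.8, 315.7, 220.6]
ee_rot: [-0.167, -3.133, 0.0]
wrist_force: [0.1, -0.0, -0.4]
finger_gap: 0.608
gripper_force: 0.0
```

```bash
python3 bars.py w10.png; python3 -c "
from h import *
go([447.2,316.5,65],-.106)"
```

```text
t 45.7 tcp [502.8 315.7 220.6] yaw -0.1068 F [ 0.1 -0.  -0.4] gap 51.9 gf 0.0 q [0.34 0.09 0.04 1.53 0.   0.45]
[208. 277.] c [557.8 218.2] size [28.7 55.5] yaw 0.016 z 28.0
[ 38. 150.] c [438.1 107.1] size [32.8 40.4] yaw -0.08 z 31.7
[158. 139.] c [441.  199.6] size [28.6 55.3] yaw -0.124 z 27.8
[313. 131.] c [447.2 316.3] size [27.7 78.3] yaw -0.105 z 28.0
turn [-0.0004 -0.0038 -0.0005] shift [ 55.3  -5.3 155.6] rows>= 2.6
```

>>> servo_tool(series=[[14,-1,35,0,0,0],[14,-1,40,0,0,0],[14,-1,40,0,0,0],[13,-2,41,0,0,0],[0,0,0,0,0,0],[0,0,0,0,0,0],[0,0,0,0,0,0],[0,0,0,0,0,0],[0,0,0,0,0,0],[0,0,0,0,0,0]])

```text
time: 47.0
tcp_pos: [446.9, 317.1, 64.9]
ee_rot: [-0.166, -3.133, 0.0]
wrist_force: [0.0, -0.4, 0.3]
finger_gap: 0.608
gripper_force: 0.0
```

```bash
python3 -c "
from h import *
st();a=go([447.2,316.4,24.5],-.106);a=go([447.2,316.4,124],-.106,*a);go([558.9,-30.7,124],-.144,*a)"
```

```text
t 47.0 tcp [446.9 317.1  64.9] yaw -0.1059 F [ 0.  -0.4  0.3] gap 51.9 gf 0.0 q [ 0.38 -0.   -0.34  1.24  0.    0.48]
turn [-0.0004 -0.0038  0.0001] shift [-0.4 -0.7 40.4] rows>= 0.6
turn [0. 0. 0.] shift [  0.    0.  -99.5] rows>= 1.6
turn [0.    0.    0.038] shift [-160.4 -327.5    0. ] rows>= 5.8
```

>>> servo_tool(series=[[0,-1,20,0,0,0],[0,0,20,0,0,0],[0,0,0,0,0,0],[0,0,0,0,0,0],[0,0,0,0,0,0]])

```text
time: 47.62
tcp_pos: [447.2, 316.4, 25.8]
ee_rot: [-0.166, -3.135, -0.001]
wrist_force: [-0.3, -0.5, 0.0]
finger_gap: 0.606
gripper_force: 0.0
```

>>> servo_tool(series=[[0,0,0,0,0,0],[0,0,0,0,0,0],[0,0,0,0,0,0],[0,0,0,0,0,0],[0,0,0,0,0,0],[0,0,-10,0,0,0],[0,0,-40,0,0,0],[0,0,-50,0,0,0],[0,0,0,0,0,0.038],[0,0,0,0,0,0]], grip=15)

```text
time: 48.88
tcp_pos: [447.0, 316.2, 125.3]
ee_rot: [-0.225, -3.13, 0.0]
wrist_force: [0.3, 0.3, -2.0]
finger_gap: 0.311
gripper_force: 59.6
```

>>> servo_tool(series=[[-20,-41,0,0,0,0],[-20,-41,0,0,0,0],[-20,-41,0,0,0,0],[-20,-41,0,0,0,0],[-20,-41,0,0,0,0],[-20,-41,0,0,0,0],[-20,-41,0,0,0,0],[-20,-41,0,0,0,0],[0,0,15,0,0,0],[0,0,15,0,0,0],[0,0,15,0,0,0],[0,0,0,0,0,0],[0,0,0,0,0,0],[0,0,0,0,0,0],[0,0,0,0,0,0],[0,0,0,0,0,0],[0,0,0,0,0,0],[0,0,0,0,0,0]])

```text
time: 51.12
tcp_pos: [558.1, -31.4, 79.3]
ee_rot: [-0.226, -3.13, 0.001]
wrist_force: [-0.7, 0.5, -1.6]
finger_gap: 0.31
gripper_force: 59.8
```

```bash
python3 -c "
from h import *
st();go([558.9,-30.7,30],-.144)"
```

```text
t 51.12 tcp [558.1 -31.4  79.3] yaw -0.1439 F [-0.7  0.5 -1.6] gap 26.4 gf 59.8 q [-0.29  0.02 -0.29  1.27 -0.   -0.15]
turn [-0.0006 -0.0038  0.0001] shift [-0.7  0.8 49.3] rows>= 0.8
```

>>> servo_tool(series=[[-1,1,12,0,0,0],[0,0,12,0,0,0],[0,0,10,0,0,0],[0,0,6,0,0,0],[0,0,5,0,0,0],[0,0,4,0,0,0],[0,0,0,0,0,0],[0,0,0,0,0,0],[0,0,0,0,0,0],[0,0,0,0,0,0]])

```text
time: 52.38
tcp_pos: [559.1, -30.6, 31.6]
ee_rot: [-0.225, -3.13, 0.001]
wrist_force: [-6.0, 1.1, 8.3]
finger_gap: 0.306
gripper_force: 61.1
```

>>> servo_tool(series=[[0,0,0,0,0,0],[0,0,0,0,0,0],[0,0,0,0,0,0],[0,0,-20,0,0,0],[0,0,-40,0,0,0],[0,0,-50,0,0,0],[20,-20,-60,0,0,0],[20,-30,-40,0,0,0],[10,-20,-40,0,0,0],[0,0,0,0,0,0],[0,0,0,0,0,0],[0,0,0,0,0,0],[0,0,0,0,0,0]], grip=42)

```text
time: 54.0
tcp_pos: [501.5, -91.1, 276.1]
ee_rot: [-0.224, -3.128, -0.001]
wrist_force: [-0.0, 0.2, 0.6]
finger_gap: 0.494
gripper_force: 0.0
```

```bash
python3 mag.py; python3 - <<'E'
from h import *
c=cam("top"); im,d=grab_frame("top"); cv2.imwrite("pics/t2.png",im)
H,S,V=cv2.split(cv2.cvtColor(im,cv2.COLOR_BGR2HSV))
r=((((H<5)|(H>172))&(S>120))).astype(np.uint8); r[:170]=0;r[210:]=0;r[:,:395]=0;r[:,455:]=0
p=cloud("",d,c); q=p[(r>0)&(d>0)]; print("grip px",r.sum(),"median xyz",np.median(q,0),"z pct",np.percentile(q[:,2],[10,50,90]))
cs,_=cv2.findContours(r,cv2.RETR_EXTERNAL,cv2.CHAIN_APPROX_NONE); k=max(cs,key=cv2.contourArea)
for z in(180,190): R_=cv2.minAreaRect(ray("",k[:,0],z,c)[:,:2].astype(np.float32)); print(z,R_)
C=np.array([546.2,-119.8]);ex=np.array([.9897,-.1435]);print("hinge",C+62*ex)
s,dd=grab_frame("scene"); c=cam("scene"); H,S,V=cv2.split(cv2.cvtColor(s,cv2.COLOR_BGR2HSV))
cv2.imwrite("pics/s2.png",s)
m=((((H<6)|(H>172))&(S>130))); m[:150]=0;m[200:]=0;m[:,:210]=0;m[:,260:]=0
P=cloud("",dd,c)[m&(dd>0)]; print("scene red",m.sum(),P.mean(0) if len(P) else 0, np.percentile(P,[5,95],axis=0))
E
```

```text
t 54.0 tcp [501.5 -91.1 276.1] yaw -0.1431 F [-0.   0.2  0.6] gap 42.2 gf 0.0 q [-0.44 -0.15 -0.09  1.63 -0.   -0.29]
[203. 245.] c [ 536.2 -206.1] size [28.9 80.5] yaw -0.165 z 33.9
[265. 242.] c [ 542.3 -149. ] size [28.2 79.9] yaw -0.143 z 34.0
[391. 242.] c [558.3 -31.1] size [28.4 79.8] yaw -0.143 z 34.1
[328. 241.] c [549.9 -89.6] size [27.1 79.8] yaw -0.146 z 34.1
grip px 149 median xyz [ 662.16832416 -134.71338336  188.94346464] z pct [185.91968837 188.94346464 191.50780417]
180 ((663.3892822265625, -137.22769165039062), (83.99241638183594, 11.438766479492188), 81.28175354003906)
190 ((661.7027587890625, -134.7928466796875), (83.25861358642578, 11.338831901550293), 81.28175354003906)
hinge [ 607.5614 -128.697 ]
scene red 124 [ 631.32773087 -194.91835625  151.82417987] [[ 521.93488857 -409.90590007   42.86149303]
 [ 671.37408801  -95.19164693  191.93435135]]
```

All four bars are seated (tops at 34). The bail is at about 1.94 rad, with its grip at about (662,−135,182). I'll push it over from behind with closed fingers.

```bash
cat >> h.py <<'E'
HG=np.array([607.6,-128.7]);EX=np.array([.9897,-.1435]);EY=np.array([.1435,.9897])
def W(u,z): return [*(HG+u*EX+1.8*EY),z]
E
python3 - <<'E'
from h import *
a=go(W(88,260),-.144); a=go(W(88,179),-.144,*a)
import numpy as np
for t in(1.94,1.57,1.2,.9,.7,.55): print(t,"rod u",-152*np.cos(t),"z",42+152*np.sin(t))
E
```

```text
turn [-0.0004 -0.0047  0.0007] shift [-198.2  -19.9   16.6] rows>= 3.2
turn [0. 0. 0.] shift [ 0.  0. 81.] rows>= 1.3
1.94 rod u 54.85267778124461 z 183.75748213137447
1.57 rod u -0.12104166003145603 z 193.99995180563886
1.2 rod u -55.07837868045439 z 183.66994106701839
0.9 rod u -94.48471517714098 z 161.06569026337746
0.7 rod u -116.25601246724226 z 139.92108846012903
0.55 rod u -129.58372735304488 z 121.4484587974602
```

>>> servo_tool(series=[[-20,-2,0,0,0,0],[-45,-4,0,0,0,0],[-45,-5,0,0,0,0],[-45,-5,8,0,0,0],[-43,-4,9,0,0,0],[0,0,0,0,0,0],[0,0,0,0,0,0],[0,0,0,0,0,0],[0,0,0,0,0,0],[0,0,0,0,0,0],[0,0,0,0,0,0]], grip=0)

```text
time: 55.52
tcp_pos: [694.7, -139.8, 259.7]
ee_rot: [-0.226, -3.13, 0.001]
wrist_force: [-1.2, 0.0, 0.6]
finger_gap: -0.002
gripper_force: 0.0
```

```bash
python3 - <<'E'
from h import *
st(); a=go(W(88,179),-.144)
E
```

```text
t 55.52 tcp [ 694.7 -139.8  259.7] yaw -0.1439 F [-1.2  0.   0.6] gap -0.2 gf 0.0 q [-0.38  0.47  0.56  1.66 -0.   -0.24]
turn [-0.0007 -0.0034  0.0001] shift [-0.2  0.3 80.7] rows>= 1.3
```

>>> servo_tool(series=[[0,0,40,0,0,0],[0,0,40,0,0,0],[0,0,0,0,0,0],[0,0,0,0,0,0],[0,0,0,0,0,0],[8,0,0,0,0,0],[8,0,0,0,0,0],[11,0,-2,0,0,0],[11,0,-2,0,0,0],[11,0,-2,0,0,0],[11,0,-2,0,0,0],[11,0,-2,0,0,0]])

```text
time: 57.02
tcp_pos: [623.3, -129.5, 189.5]
ee_rot: [-0.225, -3.129, 0.0]
wrist_force: [1.4, -1.0, -0.8]
finger_gap: -0.003
gripper_force: 0.5
```

>>> servo_tool(series=[[11,0,2,0,0,0],[11,0,2,0,0,0],[11,0,2,0,0,0],[11,0,2,0,0,0],[11,0,2,0,0,0],[10,0,5,0,0,0],[10,0,6,0,0,0],[10,0,6,0,0,0],[9,0,6,0,0,0],[0,0,0,0,0,0],[0,0,0,0,0,0],[0,0,0,0,0,0],[0,0,0,0,0,0]])

```text
time: 58.65
tcp_pos: [531.3, -116.3, 157.1]
ee_rot: [-0.225, -3.13, 0.001]
wrist_force: [-1.3, -0.0, -0.2]
finger_gap: -0.004
gripper_force: 0.0
```

```bash
cat > bail.py <<'E'
from h import *
st(); P,M=pose(); v=P[:2]-HG; print("tool u",v@EX,"v",v@EY,"z",P[2])
for n in("top","scene"):
    c=cam(n); im,d=grab_frame(n); cv2.imwrite(f"pics/bail_{n}.png",im)
    H,S,V=cv2.split(cv2.cvtColor(im,cv2.COLOR_BGR2HSV)); p=cloud("",d,c)
    m=(((H<6)|(H>172))&(S>110))&(d>0)&(p[...,2]>30)&(p[...,2]<210)&(abs(p[...,1]+115)<110)&(p[...,0]>420)&(p[...,0]<720)
    q=p[m]
    if len(q)>8: w=q[:,:2]-HG; print(n,len(q),"grip u",np.median(w@EX),"v range",np.percentile(w@EY,[3,97]),"z",np.median(q[:,2]),"theta",np.pi-np.arctan2(np.median(q[:,2])-47,np.median(w@EX)))
E
python3 bail.py
```

```text
t 58.65 tcp [ 531.3 -116.3  157.1] yaw -0.1437 F [-1.3 -0.  -0.2] gap -0.3 gf 0.0 q [-0.46 -0.06 -0.23  1.41 -0.   -0.31]
tool u -77.31563331229336 v 1.3608813826634218 z 157.05702573713916
top 64 grip u -98.274178658223 v range [ 0.07983969 41.93524908] z 165.75635006587663 theta 0.8794940761799799
scene 52 grip u -95.75489141949629 v range [-5.01455413 42.86098543] z 166.1526003463651 theta 0.8938444214240122
```

>>> servo_tool(series=[[7,0,8,0,0,0],[8,0,8,0,0,0],[7,0,8,0,0,0],[8,0,9,0,0,0],[0,0,0,0,0,0],[0,0,0,0,0,0],[-6,0,0,0,0,0],[-4,0,-20,0,0,0],[0,0,-30,0,0,0],[0,0,0,0,0,0],[15,0,0,0,0,0],[18,0,0,0,0,0],[0,0,0,0,0,0],[0,0,0,0,0,0],[0,0,0,0,0,0],[0,0,0,0,0,0]])

```text
time: 60.75
tcp_pos: [479.0, -108.7, 174.0]
ee_rot: [-0.225, -3.129, 0.0]
wrist_force: [0.1, -0.5, -0.1]
finger_gap: -0.001
gripper_force: 0.0
```

```bash
python3 bail.py
```

```text
t 60.75 tcp [ 479.  -108.7  174. ] yaw -0.1437 F [ 0.1 -0.5 -0.1] gap -0.1 gf 0.0 q [-0.49 -0.23 -0.35  1.46 -0.   -0.35]
tool u -130.2000085757101 v 1.3751558488530407 z 174.02085874915352
scene 63 grip u -125.72412496771018 v range [-33.20010596  44.93304108] z 134.5191727540647 theta 0.6081176964694834
```

>>> servo_tool(series=[[0,0,14,0,0,0],[0,0,14,0,0,0],[3,0,9,0,0,0],[3,0,9,0,0,0],[4,0,9,0,0,0],[3,0,10,0,0,0],[3,0,10,0,0,0],[3,0,9,0,0,0],[1,0,7,0,0,0],[1,0,7,0,0,0],[0,0,7,0,0,0],[0,0,6,0,0,0],[0,0,0,0,0,0],[0,0,0,0,0,0],[0,0,0,0,0,0],[0,0,0,0,0,0]])

```text
time: 62.85
tcp_pos: [457.6, -105.7, 63.4]
ee_rot: [-0.225, -3.13, 0.001]
wrist_force: [0.7, 0.0, -0.4]
finger_gap: -0.002
gripper_force: 0.0
```

```bash
python3 bail.py
```

```text
t 62.85 tcp [ 457.6 -105.7   63.4] yaw -0.1438 F [ 0.7  0.  -0.4] gap -0.2 gf 0.0 q [-0.51 -0.25 -0.57  1.26 -0.   -0.36]
tool u -151.75369878709702 v 1.258559015586794 z 63.43676998598216
scene 41 grip u -151.8897862133703 v range [-32.10237843  44.04568589] z 51.23107250760438 theta 0.027848999791613593
```

Nearly closed. I'll press on gently until the force shows it has seated.

>>> servo_tool(series=[[0,0,2,0,0,0],[0,0,0,0,0,0],[0,0,2,0,0,0],[0,0,0,0,0,0],[0,0,0,0,0,0]])

```text
time: 63.58
tcp_pos: [457.6, -105.7, 59.8]
ee_rot: [-0.225, -3.13, 0.001]
wrist_force: [-1.7, 1.1, 6.9]
finger_gap: -0.004
gripper_force: 3.2
```

>>> servo_tool(series=[[0,0,2,0,0,0],[0,0,0,0,0,0],[0,0,0,0,0,0],[0,0,0,0,0,0]])

```text
time: 64.08
tcp_pos: [457.7, -105.8, 59.4]
ee_rot: [-0.225, -3.13, 0.002]
wrist_force: [-10.0, 3.3, 22.7]
finger_gap: 0.0
gripper_force: 11.1
```

>>> servo_tool(series=[[0,0,-10,0,0,0],[0,0,-40,0,0,0],[0,0,-50,0,0,0],[0,-45,-50,0,0,0],[0,-50,-30,0,0,0],[-10,-20,-30,0,0,0],[-20,0,0,0,0,0],[0,0,0,0,0,0],[0,0,0,0,0,0],[0,0,0,0,0,0],[0,0,0,0,0,0],[0,0,0,0,0,0]])

```text
time: 65.58
tcp_pos: [471.8, -220.4, 263.7]
ee_rot: [-0.225, -3.13, 0.001]
wrist_force: [-0.3, -0.3, -0.1]
finger_gap: -0.004
gripper_force: 0.0
```

```bash
python3 bail.py; python3 - <<'E'
from h import *
c=cam("wrist"); im,d=grab_frame("wrist"); cv2.imwrite("pics/w11.png",im); np.savez("w11.npz",d=d,c=np.array(c[3]),k=c[:3])
a=go([576-90*np.cos(.56),-388-90*np.sin(.56),115],.56)
E
```

```text
t 65.58 tcp [ 471.8 -220.4  263.7] yaw -0.1437 F [-0.3 -0.3 -0.1] gap -0.4 gf 0.0 q [-0.69 -0.13 -0.09  1.61 -0.   -0.54]
tool u -121.22553203200007 v -110.25358979961726 z 263.680689906428
top 121 grip u -153.64001055552225 v range [-35.7966455   40.74086659] z 48.172361133354116 theta 0.007630423716385781
scene 60 grip u -151.85053894531228 v range [-30.06110829  42.49984838] z 48.98571960153066 theta 0.013076057807080321
turn [ 7.000e-04 -3.900e-03 -7.038e-01] shift [  90.8 -197.2  148.7] rows>= 4.2
```

View pics/w11.png

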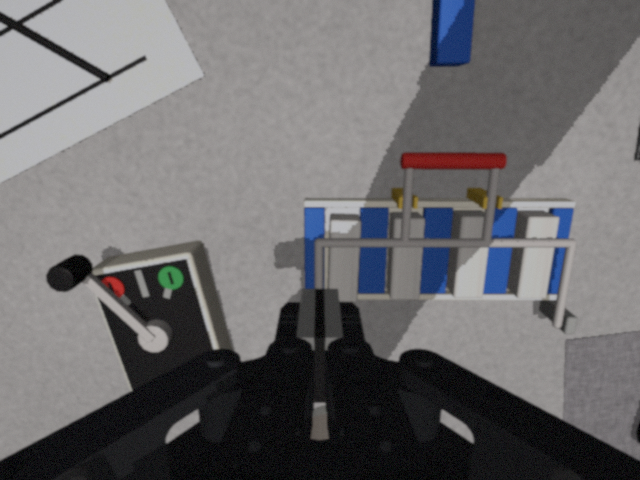

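The bail is shut with its stems in the forks at (405,195) and (485,195), and all four bars are under it. I'll check the lever's angle numerically before throwing it.

```bash
python3 - <<'E'
from h import *
im=cv2.imread("pics/w11.png"); z=np.load("w11.npz"); c=(*z["k"],z["c"]); p=cloud("",z["d"],c)
m=(p[...,2]>79)&(p[...,2]<90)&(p[...,1]<-380)&(p[...,0]<540)&(p[...,0]>460); q=np.median(p[m],0); print("knob top",m.sum(),q,"angle",np.arctan2(-(q[1]+388),576-q[0]),np.hypot(q[0]-576,q[1]+388))
H,S,V=cv2.split(cv2.cvtColor(im,cv2.COLOR_BGR2HSV))
for n,mm in(("red",((H<6)|(H>172))&(S>150)),("green",(H>45)&(H<85)&(S>100))):
    mm=mm.astype(np.uint8); mm[:,300:]=0
    k=max(cv2.findContours(mm,cv2.RETR_EXTERNAL,cv2.CHAIN_APPROX_NONE)[0],key=cv2.contourArea); P=ray("",k[:,0],45,c)[:,:2]; print(n,P.min(0),P.max(0))
for uv in((118,305),(125,312),(135,318)): print(uv,ray("",[uv],60,c), p[uv[1],uv[0]])
print(proj("",[[528,-420.3,45]],c), "hub",ray("",[(153,338)],62,c))
E
```

```text
knob top 648 [ 500.02684112 -435.1346733    82.67750174] angle 0.555293405937304 89.40692532988778
red [ 515.55909723 -426.46034668] [ 536.46739806 -407.83235723]
green [ 513.47881746 -376.30324746] [ 537.12807267 -352.54065402]
(118, 305) [[ 538.92349342 -409.87395284   60.        ]] [ 538.16724271 -408.78687151   61.83065996]
(125, 312) [[ 546.42793472 -405.6328014    60.        ]] [ 545.76128462 -404.74307797   61.53088928]
(135, 318) [[ 553.43247616 -398.43637093   60.        ]] [ 553.24058736 -398.20100447   60.42049585]
[[111.13850376 288.27578349]] hub [[ 574.22431522 -386.63505114   62.        ]]
```

>>> servo_tool(series=[[0,0,-10,0,0,-0.175],[0,0,0,0,0,-0.175],[0,0,0,0,0,-0.175],[0,0,0,0,0,-0.175],[18,-39,15,0,0,0],[18,-39,30,0,0,0],[18,-39,35,0,0,0],[18,-40,39,0,0,0],[18,-40,39,0,0,0],[0,0,0,0,0,0],[0,0,0,0,0,0],[0,0,0,0,0,0],[0,0,0,0,0,0],[0,0,0,0,0,0]], grip=55)

```text
time: 67.47
tcp_pos: [499.3, -435.2, 116.5]
ee_rot: [0.862, -3.017, 0.0]
wrist_force: [0.5, -1.2, 0.3]
finger_gap: 0.645
gripper_force: 0.0
```

```bash
python3 - <<'E'
from h import *
st(); a=go([499.9,-435.3,67],.556)
for w in np.linspace(.556,-.43,12)[1:]: a=go([576-89.7*np.cos(w),-387.8-89.7*np.sin(w),67],w,*a)
E
```

```text
t 67.47 tcp [ 499.3 -435.2  116.5] yaw 0.5568 F [ 0.5 -1.2  0.3] gap 55.1 gf 0.0 q [-0.91  0.31  0.1   1.36 -0.   -1.47]
turn [ 0.0007 -0.0032  0.0008] shift [-0.4 -0.4 49.5] rows>= 0.8
turn [0.     0.     0.0896] shift [0.4 8.2 0. ] rows>= 0.1
turn [0.     0.     0.0896] shift [0.4 8.  0. ] rows>= 0.1
turn [0.     0.     0.0896] shift [0.4 8.  0. ] rows>= 0.1
turn [0.     0.     0.0896] shift [0.4 8.  0. ] rows>= 0.1
turn [0.     0.     0.0896] shift [0.4 8.  0. ] rows>= 0.1
turn [0.     0.     0.0896] shift [0.4 8.  0. ] rows>= 0.1
turn [0.     0.     0.0896] shift [0.4 8.  0. ] rows>= 0.1
turn [0.     0.     0.0896] shift [0.4 8.  0. ] rows>= 0.1
turn [0.     0.     0.0896] shift [0.4 8.  0. ] rows>= 0.1
turn [0.     0.     0.0896] shift [0.4 8.  0. ] rows>= 0.1
turn [0.     0.     0.0896] shift [0.4 8.  0. ] rows>= 0.1
```

>>> servo_tool(series=[[-0.4,-0.4,25,0,0,0],[0,0,24,0,0,0],[0,0,0,0,0,0],[0,0,0,0,0,0],[0,0,0,0,0,0]])

```text
time: 68.1
tcp_pos: [499.8, -436.2, 68.1]
ee_rot: [0.862, -3.018, 0.001]
wrist_force: [-0.1, -0.7, -0.3]
finger_gap: 0.644
gripper_force: 0.0
```

>>> servo_tool(series=[[0,0,0,0,0,0],[0,0,0,0,0,0],[0,0,0,0,0,0],[0,0,0,0,0,0],[0,0,0,0,0,0]], grip=15)

```text
time: 68.72
tcp_pos: [499.5, -435.9, 67.3]
ee_rot: [0.861, -3.018, -0.0]
wrist_force: [-1.6, 0.6, 5.9]
finger_gap: 0.261
gripper_force: 58.7
```

>>> servo_tool(series=[[0,0,0,0,0,0.099],[0.4,8.8,0,0,0,0],[0,0,0,0,0,0.099],[0.4,8.8,0,0,0,0],[0,0,0,0,0,0.099],[0.4,8.8,0,0,0,0],[0,0,0,0,0,0.099],[0.4,8.8,0,0,0,0],[0,0,0,0,0,0.099],[0.4,8.8,0,0,0,0],[0,0,0,0,0,0.099],[0.4,8.8,0,0,0,0],[0,0,0,0,0,0.099],[0.4,8.8,0,0,0,0],[0,0,0,0,0,0]])

```text
time: 70.6
tcp_pos: [485.3, -376.7, 67.1]
ee_rot: [-0.216, -3.127, 0.003]
wrist_force: [-11.2, -1.6, 9.0]
finger_gap: 0.261
gripper_force: 60.9
```

```bash
python3 - <<'E'
from h import *
st(); P,M=pose(); print(np.arctan2(-(P[1]+387.8),576-P[0]),np.hypot(P[0]-576,P[1]+387.8))
w=-.43; a=go([576-89.7*np.cos(w),-387.8-89.7*np.sin(w),67],w)
E
```

```text
t 70.6 tcp [ 485.3 -376.7   67.1] yaw -0.1376 F [-11.2  -1.6   9. ] gap 22.3 gf 60.9 q [-0.87  0.2  -0.12  1.26 -0.01 -0.73]
-0.12174282949159816 91.40237503883216
turn [-0.0036 -0.0068  0.2924] shift [ 2.6 27.7  0.1] rows>= 0.4
```

>>> servo_tool(series=[[-1,0,0,0,0,0.098],[0,8.8,0,0,0,0],[0,0,0,0,0,0.098],[0.4,8.8,0,0,0,0],[0,0,0,0,0,0.098],[0.4,8.8,0,0,0,0],[0,0,0,0,0,0],[0,0,0,0,0,0],[0,0,0,0,0,0]])

```text
time: 71.72
tcp_pos: [493.4, -351.7, 66.9]
ee_rot: [-0.672, -3.06, 0.004]
wrist_force: [-14.5, -1.8, 10.9]
finger_gap: 0.265
gripper_force: 61.5
```

```bash
python3 - <<'E'
from h import *
st(); P,M=pose(); print(np.arctan2(-(P[1]+387.8),576-P[0]),np.hypot(P[0]-576,P[1]+387.8))
im,d=grab_frame("wrist"); H,S,V=cv2.split(cv2.cvtColor(im,cv2.COLOR_BGR2HSV)); cv2.imwrite("pics/w12.png",im)
g=((H>45)&(H<85)&(S>90)); v,u=np.nonzero(g[300:]); v+=300
print("green px",len(u)); print([(r,u[v==r].min(),u[v==r].max(),(v==r).sum()) for r in np.unique(v)[::4]])
E
```

```text
t 71.72 tcp [ 493.4 -351.7   66.9] yaw -0.4326 F [-14.5  -1.8  10.9] gap 22.6 gf 61.5 q [-0.83  0.17 -0.15  1.26 -0.01 -0.4 ]
-0.41171697930893536 90.15123264082277
green px 3602
[(np.int64(300), np.int64(293), np.int64(342), np.int64(10)), (np.int64(304), np.int64(263), np.int64(350), np.int64(9)), (np.int64(308), np.int64(284), np.int64(356), np.int64(10)), (np.int64(312), np.int64(288), np.int64(388), np.int64(6)), (np.int64(316), np.int64(292), np.int64(356), np.int64(13)), (np.int64(320), np.int64(289), np.int64(350), np.int64(7)), (np.int64(324), np.int64(248), np.int64(352), np.int64(5)), (np.int64(328), np.int64(253), np.int64(394), np.int64(9)), (np.int64(332), np.int64(284), np.int64(289), np.int64(2)), (np.int64(336), np.int64(244), np.int64(395), np.int64(4)), (np.int64(340), np.int64(257), np.int64(284), np.int64(2)), (np.int64(344), np.int64(241), np.int64(392), np.int64(6)), (np.int64(348), np.int64(259), np.int64(379), np.int64(7)), (np.int64(352), np.int64(185), np.int64(401), np.int64(11)), (np.int64(356), np.int64(246), np.int64(475), np.int64(13)), (np.int64(360),
[... 1095 characters left out ...]
p.int64(156), np.int64(592), np.int64(22)), (np.int64(436), np.int64(87), np.int64(564), np.int64(13)), (np.int64(440), np.int64(40), np.int64(610), np.int64(21)), (np.int64(444), np.int64(86), np.int64(582), np.int64(23)), (np.int64(448), np.int64(69), np.int64(619), np.int64(39)), (np.int64(452), np.int64(27), np.int64(622), np.int64(28)), (np.int64(456), np.int64(16), np.int64(622), np.int64(38)), (np.int64(460), np.int64(44), np.int64(634), np.int64(24)), (np.int64(464), np.int64(0), np.int64(632), np.int64(30)), (np.int64(468), np.int64(1), np.int64(632), np.int64(38)), (np.int64(472), np.int64(7), np.int64(625), np.int64(38)), (np.int64(476), np.int64(40), np.int64(633), np.int64(39))]
```

View pics/w12.png

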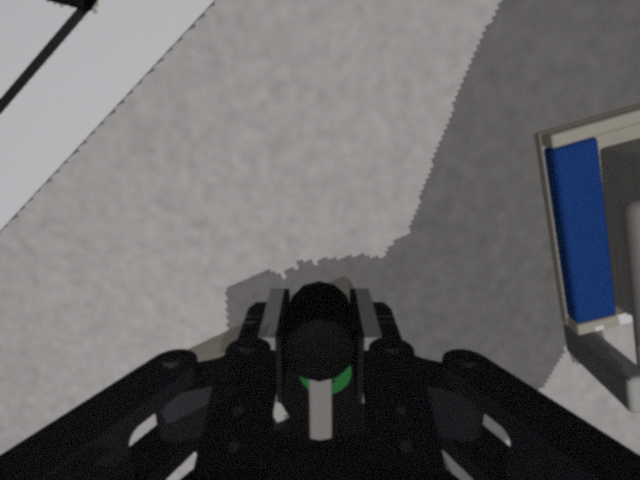

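The arm is over green at (325,378), about 2 mm short of centre. I'll nudge it, release, rise and check.

>>> servo_tool(series=[[-1,2.5,0,0,0,0.03],[0,0,0,0,0,0],[0,0,0,0,0,0],[0,0,0,0,0,0],[0,0,0,0,0,0]])

```text
time: 72.4
tcp_pos: [494.5, -349.4, 66.8]
ee_rot: [-0.718, -3.048, 0.004]
wrist_force: [-20.0, 1.8, 14.8]
finger_gap: 0.262
gripper_force: 62.0
```

>>> servo_tool(series=[[0,0,0,0,0,0],[0,0,0,0,0,0],[0,0,0,0,0,0],[0,0,0,0,0,0],[0,0,-20,0,0,0],[0,0,-50,0,0,0],[0,0,-50,0,0,0],[0,0,-40,0,0,0],[-20,0,0,0,0,0],[0,0,0,0,0,0],[0,0,0,0,0,0],[0,0,0,0,0,0],[0,0,0,0,0,0],[0,0,0,0,0,0]], grip=55)

```text
time: 74.15
tcp_pos: [516.1, -358.2, 226.4]
ee_rot: [-0.717, -3.055, 0.001]
wrist_force: [0.5, -0.5, 0.9]
finger_gap: 0.642
gripper_force: 0.0
```

```bash
python3 bail.py; python3 - <<'E'
from h import *
c=cam("wrist"); im,d=grab_frame("wrist"); cv2.imwrite("pics/w13.png",im); p=cloud("",d,c)
m=(p[...,2]>79)&(p[...,2]<90)&(p[...,1]<-320)&(p[...,1]>-400)&(p[...,0]<530)&(p[...,0]>460); q=np.median(p[m],0); print("knob",m.sum(),q,"angle",np.arctan2(-(q[1]+387.8),576-q[0]))
H,S,V=cv2.split(cv2.cvtColor(im,cv2.COLOR_BGR2HSV)); mm=((H>45)&(H<85)&(S>120)&(V>60)).astype(np.uint8)
k=[k for k in cv2.findContours(mm,cv2.RETR_EXTERNAL,cv2.CHAIN_APPROX_NONE)[0] if cv2.contourArea(k)>30]
for kk in k: P=ray("",kk[:,0],45,c)[:,:2]; print("green",P.min(0),P.max(0))
E
```

```text
t 74.15 tcp [ 516.1 -358.2  226.4] yaw -0.4609 F [ 0.5 -0.5  0.9] gap 54.9 gf 0.0 q [-0.81  0.19  0.17  1.55 -0.   -0.35]
tool u -57.6071748694396 v -240.27909456124956 z 226.40949824566556
top 122 grip u -153.8681275774924 v range [-37.19387205  40.81982276] z 48.9224470474079 theta 0.012493471219468866
scene 74 grip u -152.42917854003008 v range [-28.87856618  43.44087747] z 48.41027661795704 theta 0.009251748213597644
knob 957 [ 495.31501991 -349.58640556   82.74485546] angle -0.44231746748964396
green [ 514.22608169 -374.84026117] [ 528.85343864 -366.60059002]
green [ 519.66343059 -362.2913184 ] [ 535.81472514 -352.82797526]
```

View pics/w13.png

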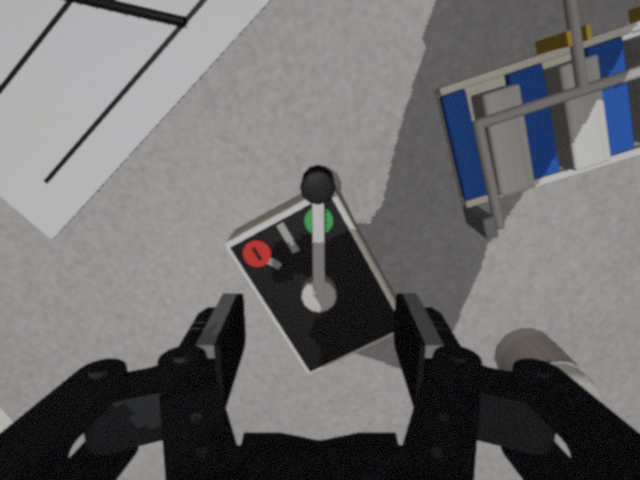

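The lever arm is centred on green at (319,221), with green showing evenly on both sides. The bail is still shut and the robot is clear, so I'm handing in.

```bash
python3 -c "
from workcell import *
print(job_done())"
```

```text
the job is handed in; nothing more can be done
None
```

The job is handed in: the tested bar is in the tray, all four plain 80 mm bars are seated, the bail is shut in its catches, and the lever went to red first and to green last.

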